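# Fold back the warming plate's cover and slide the bead mould onto the plate

### The arm

A 6-joint arm with a two-finger parallel gripper is mounted at the origin on the work surface. World frame = base frame: x ahead of the robot, y to its left, z up, the work surface at z = 0. Lengths are in m, angles in rad, forces in N, time in s.
With the tool pointing down it reaches from about 0.325 to 1 m from the base axis. Payload 5.1 kg.
Tool frame: the origin (TCP) lies at the very end of the fingers, on their centre line; the grasp point (between the pads) lies 19 mm behind it; z points along the fingers, y is the direction in which the jaws open and shut (so a half turn about z gives the same grasp; the last joint's range is limited). The gripper opens to 85 mm and grips with 20 to 120 N. Pads are 22 mm wide; open, the fingers measure 114 mm over their backs; the gripper's body (76 mm by 85 mm) begins 54 mm behind the grasp point. The pads swing forward as they close: fully open they stand 13 mm farther back than shut.
Start: joints at [-1.239, 0.124, 1.65, -0, 1.367, -0.083], TCP at [0.262, -0.595, 0.231] pointing down, gripper open.
Joint ranges: [-2.61, 2.61], [-1.02, 2.33], [0.03, 2.71], [-1.35, 4.49], [0.32, 2.68], [-2.91, 2.91]. Speed limits (rad/s): [2.57, 2.57, 3.14, 3.14, 3.14, 3.14].

### API

Orientations are given as a 3x3 rotation matrix whose columns are the frame's x, y, z axes.
In Python, from plant import env gives the robot as it stands.
- The arm moves only by the tool servo_tool, never from a script. Its arguments are lists of equal length, an entry for each row: "linear": the shift along the tool's x, y, z scaled (see below), a list of three; "twist": the turn, a rotation vector about the tool's x, y, z scaled (see below), a list of three; "gripper": the gripper command: -1 is fully open, 1 is shut, values between are in proportion. In form: {"linear": [[x, y, z], ...], "twist": [[ax, ay, az], ...], "gripper": [gripper, ...]}. A call has 1 to 5 rows; each row is the pose to reach, as a shift and turn from the pose commanded when the call began, along the tool's axes at that moment; what a row does not reach only later rows make up. The controller multiplies each number of a shift by 30 cm and each number of a turn by pi/4 rad. A row lasts 1/8 s, in which the tool goes at most 62.5 mm and 10.7 degrees, less where a joint would pass 70% of its speed; a pose out of reach is approached as far as the arm can. A call with a number of a shift or a turn outside -1 to 1 is refused whole. A call with a gripper value outside its range is refused whole. The fingers move at their own pace and stop on an object; "force" is the grip in N (left out, the last holds). Time passes only in rows, so rows that repeat a pose let the fingers close. It gives the time, the measured TCP pose, the force and the opening at its end, in the units of the state.
- env.state(): the state, without advancing time (a new reading comes with each control period).
- env.read_camera(name): name is "side" or "top" or "wrist"; returns the picture (400x640x3 uint8, red, green, blue); there is no depth.
- env.camera_params(name): a dict with "fx", "fy", "cx", "cy" (pixels), "k1" (the pictures are not rectified: a ray, as slopes to the right and down, at radius r is drawn at 1 + k1 r^2 times it, then the intrinsics apply), "eye" and "orientation" of the camera in the world; the wrist camera has in their place "T_tool_cam" (4x4, takes a point from camera to tool coordinates, whose origin is the TCP and whose axes are the flange's). Camera axes: x right, y up, looking along -z (the intrinsics and any distortion apply to the point x, -y, -z); pixel columns grow to the right and rows downward; lengths in m; the calibration is good to about 2 mm. A picture is of the moment at which its call begins: read the wrist's pose just before it. camera_params takes no time and is no camera call.
- env.close_job(): hands the job in, once; it reports no verdict.
Trained networks look in the newest picture that a camera, given by its name, has taken for a name from the list of things; names that differ only in an ending like _2 or _b are one class to them, and where a whole thing is asked for, a point or a joint stands for the part that bears it (a point fixed in the world has none). Each returns a list of dicts, best first, with "confidence" (0 to 1); they miss things now and then, are a little off and sometimes report something else, mostly with a low value. They report only what shows in the picture. A call takes as long as a camera call. They do not tell look-alikes from the thing itself.
- env.find_in(camera, thing): "extent" ([left, top, right, bottom] as shares, 0 to 1, of the picture: columns of its width, rows of its height, round what is visible of it).
- env.masks_of(camera, thing): "pixels" (400x640 bool, what is visible of it) and "extent" ([left, top, right, bottom] as shares, 0 to 1, of the picture: columns of its width, rows of its height, round what is visible of it).
The state is a dict: "time": time; "joint_positions": joint angles; "joint_velocities": joint speeds; "effort": joint torques, N m; "tcp_pos": TCP position; "eef_rot": TCP orientation; "force": force on the tool from outside, world axes, zero at the start; "torque": the same for the moment, N m; "opening": finger opening in m.
Only numpy, scipy, OpenCV 4.12 (cv2) and the standard library are available. Lean on these libraries where they do the work, as an engineer would, in place of code of your own. Each camera call takes 0.05 s, during which the arm holds its last target.

### The job

Fold the front panel of the warming plate's blue bifold cover right over onto the rear panel, and press it down until it snaps flat under the two roller catches; leave the rear panel lying down. Then slide the graphite bead mould along the grey deck, without lifting it, onto the black plate, square and flush against the brass fence and between the white side lines. Do not slam the cover or bend its thin sheet, and leave the can, paddle and tweezers alone.

Things in the scene. Friction and masses are not known exactly. Their poses are not given: they have to be found in the camera images.
- warmer: bench warming plate, fixed, 500 x 250 mm. Origin on the bench below the cover's fold line, mid-width; x from the open landing at the front (-x) to the rear, y across, z up. Grey steel deck, top at z = 50, x -310 to 190 (front of x = -135 is the open landing). Side cheeks: inner faces y = +-117, x -130 to 180, up to z = 111; the cover's two panels lie on them
- fold (a joint): front panel's angle about the fold line (rad): 0 closed, level with the rear panel; pi/2 upright; pi folded flat on it. Stiff hinge (0.26 N m): it stays where left. About 0.08 rad before flat it meets the catch rollers: some 10 N pressed on the sheet 90 mm from the fold line pushes it through; it snaps to within 0.02 of pi and stays
- rear_panel (a joint): angle of the rear panel (130 x 250 x 3 mm, behind the fold line) about its rear hinge at warmer x = 130, z = 115 (rad): 0 = lying on the cheeks, grows as its fold edge rises; stiff (0.3 N m), 0.45 kg; starts at 0. Pulling the bar away from the fold line while swinging it lifts this panel: keep the bar on its arc or slightly inside it
- front_sheet: blue 3 mm sheet of the front panel, 130 x 250 mm; panel 0.22 kg in all. Origin on the fold line, mid-width, in its top face; axes as the warmer's when closed, turning with it. Its free edge has an apron, 51 mm deep and 3 mm thick, turned down when closed; folded over, the underside faces up and the apron stands up at the rear. Over 45 N bends the sheet
- fold_line (a point): middle of the fold line, fixed on the warmer, at warmer x = 0, y = 0, 115 mm above the bench; axes as the warmer's
- pull_bar (a point): middle of the front panel's round steel pull bar: 10 mm diameter, 110 long, along the warmer's y, 35 mm in front of the apron. 168 mm from the fold line along the panel, 14 mm below its top face (closed: 101 mm above the bench). Its two 8 mm posts join it at its ends, 55 mm either side
- rack_edge (a point): middle of the front wire of the wire rack fixed above the rear half: 390 mm above the bench, 45 mm behind the fold line. The rack runs from here 142 mm to the rear, 240 wide, on two posts at warmer x = 182, y = +-119
- catches (a point): mid-way between the two roller catches: spring rollers 8 mm diameter at y = +-85 from here, 140 mm behind the fold line, 132 mm above the bench, on grey blocks (24 wide, up to 149 mm above the bench) just behind them. The folded apron's two beads snap under the rollers
- plate_centre (a point): where the mould's centre belongs, on the plate's surface (50 mm above the bench), 57 mm in front of the fold line, mid-width; axes as the warmer's. Black plate flush in the deck, from 60 in front to 45 behind this point, 100 wide, white lines at its sides and front. Brass fence behind it: 10 high, 100 wide, its front face 45 mm behind this point
- mould_centre (a point): centre (half-way up) of the graphite bead mould: flat ribbed dark grey slab 90 long (own x) x 60 wide (own y) x 16 high, about 0.16 kg, on the landing in front of the closed cover, its long way roughly along the warmer's x. At the fence its long way is along the warmer's x, either end leading
- rod_can: bystander: ribbed tin can, 75 mm diameter, 110 high, with glass rods sticking out up to 260 mm; stands on the bench beside the warmer; origin under its centre
- paddle: bystander: graphite paddle with wooden handle, 260 long (own x, blade to +x), 50 wide, 22 high, lying on the bench; origin 110 mm from the blade's end
- tweezers: bystander: steel tweezers, 165 long (own x), 20 wide, 10 high, lying on the bench in front of the landing; origin at mid-length
Things that resemble listed ones, but are neither listed nor needed, are in the scene too. Of the things like the part that bears mould_centre, leave any that is purple; of the rest the larger one is meant.

How it is judged:
By the outcome, as a careful person would: the job done as asked, in the order asked, and still so for the second after the job is handed in, with the robot touching nothing.
It also fails if it takes over 70 s, if anything falls off the work surface, if the arm or the gripper's body presses on something with over 40 N, if the wrist force passes 120 N, or if a joint passes its speed limit or range.

## Working session

There is one attempt and no reset: what is moved stays moved. The work goes in short steps, Python scripts to look and compute and a tool call to move; the robot and the scene stay as the last step left them, time stands still between calls to the robot, and variables do not carry over. Pictures are saved under pics/ and viewed, and the job is handed in when it is done.

Besides the shell and the picture viewer there is one more tool, called after "Request:" by a JSON object that holds its "api" and its "payload". servo_tool: Moves the arm, as the interface text tells. Its arguments: {"type":"object","properties":{"linear":{"type":"array","items":{"type":"array","items":{"type":"number","minimum":-1,"maximum":1}}},"twist":{"type":"array","items":{"type":"array","items":{"type":"number","minimum":-1,"maximum":1}}},"gripper":{"type":"array","items":{"type":"number"}},"force":{"type":"number"}},"required":["linear","twist","gripper"]}

```bash
ls; mkdir -p pics; cat > h.py <<'E'
import numpy as np, cv2
from plant import env
def snap(cam,name):
    im=env.read_camera(cam); cv2.imwrite(f'pics/{name}.png',im[:,:,::-1]); return im
E
python3 - <<'E'
from h import *
s=env.state(); print({k:np.round(v,3).tolist() for k,v in s.items()})
for c in ['side','top','wrist']:
    snap(c,c+'0'); print(c,env.camera_params(c))
E
```

```text
pics
{'time': 0.0, 'joint_positions': [-1.239, 0.124, 1.652, -0.0, 1.367, -0.083], 'joint_velocities': [-0.0, 0.002, -0.002, -0.001, -0.001, -0.0], 'effort': [0.001, -42.362, -36.545, -0.0, 0.007, -0.0], 'tcp_pos': [0.262, -0.594, 0.23], 'eef_rot': [[0.915, 0.403, -0.001], [0.403, -0.915, 0.002], [0.0, -0.002, -1.0]], 'force': [-0.975, -0.419, -0.453], 'torque': [0.05, 0.021, -0.02], 'opening': 0.085}
side {'fx': 412.58893789117997, 'fy': 412.58893789117997, 'cx': 317.02089578393674, 'cy': 199.90259197456933, 'k1': -0.05691367468885679, 'eye': array([0.38580484, 0.63187707, 1.02821476]), 'orientation': array([[-0.98793767,  0.10952117, -0.1094727 ],
       [-0.1547037 , -0.72900064,  0.66680194],
       [-0.00677674,  0.67569459,  0.73715052]])}
top {'fx': 492.2066100316697, 'fy': 492.2066100316697, 'cx': 320.3870175312968, 'cy': 202.58455994780803, 'k1': -0.011193403674759395, 'eye': array([ 0.3456786 , -0.07392941,  1.64093505]), 'orientation': array([[-0.0129249 ,  0.99484772, -0.10055327],
       [-0.99991243, -0.01257363,  0.00412647],
       [ 0.00284089,  0.1005978 ,  0.99492312]])}
wrist {'fx': 299.18501231216896, 'fy': 299.18501231216896, 'cx': 317.9008451661707, 'cy': 201.20109228659155, 'k1': -0.05385412269975959, 'T_tool_cam': array([[ 3.86340738e-04,  9.57360590e-01,  2.88895398e-01,
         7.34402362e-02],
       [ 9.99999530e-01, -1.12963525e-04, -9.62956599e-04,
         1.44517954e-04],
       [-8.89262055e-04,  2.88895634e-01, -9.57360184e-01,
        -1.43081326e-01],
       [ 0.00000000e+00,  0.00000000e+00,  0.00000000e+00,
         1.00000000e+00]])}
```

View pics/side0.png

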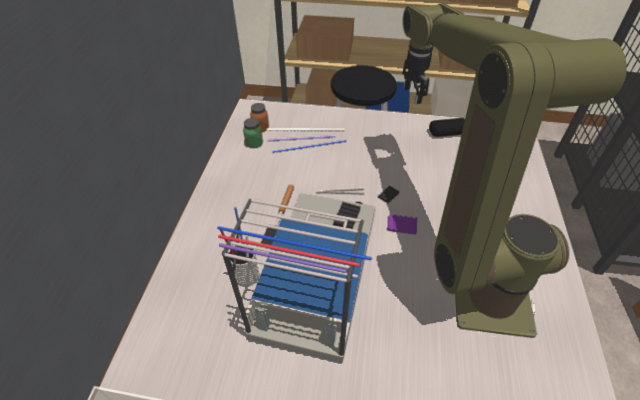

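View pics/top0.png

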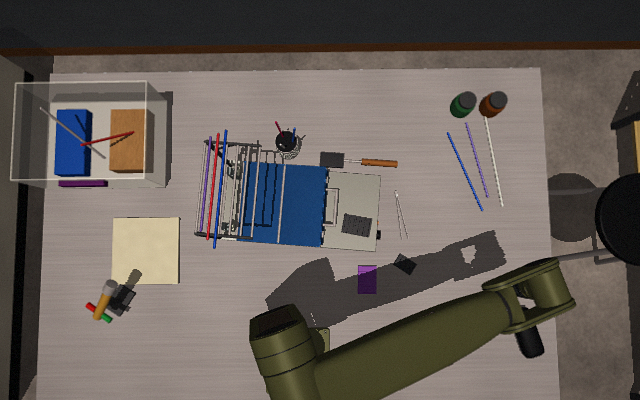

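View pics/wrist0.png

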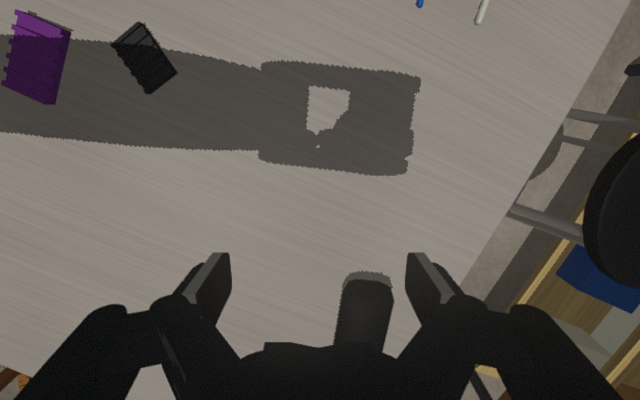

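The side and top views show the warmer: rear towards world +y with the rack at about (240,190) in the top picture, front landing at (350,210). The mould is on it at (357,224), the bar at about (333,205). There's also a purple mould at (367,279) and a small black one at (404,264). Next I measure.

```bash
cat >> h.py <<'E'
def pose(cam,s=None):
    p=env.camera_params(cam)
    if cam=='wrist':
        T=np.eye(4);T[:3,:3]=s['eef_rot'];T[:3,3]=s['tcp_pos'];T=T@p['T_tool_cam'];return p,T[:3,3],T[:3,:3]
    return p,np.array(p['eye']),np.array(p['orientation'])
def proj(cam,P,s=None):
    p,e,R=pose(cam,s); q=(np.atleast_2d(P)-e)@R
    x=q[:,0]/-q[:,2]; y=-q[:,1]/-q[:,2]; f=1+p['k1']*(x*x+y*y)
    return np.c_[p['fx']*x*f+p['cx'],p['fy']*y*f+p['cy']]
def ray(cam,uv,s=None):
    p,e,R=pose(cam,s); d=(np.atleast_2d(uv)-[p['cx'],p['cy']])/[p['fx'],p['fy']]
    x=d.copy()
    for _ in range(20): x=d/(1+p['k1']*(x**2).sum(1,keepdims=True))
    v=np.c_[x[:,0],-x[:,1],-np.ones(len(x))]@R.T
    return e,v/np.linalg.norm(v,axis=1,keepdims=True)
def onz(cam,uv,z,s=None):
    e,v=ray(cam,uv,s); return e+v*((z-e[2])/v[:,2])[:,None]
E
python3 - <<'E'
from h import *
for c in ['top','side']:
    im=snap(c,c+'1')
    big=cv2.resize(im[110:310,180:440] if c=='top' else im[170:370,200:460],None,fx=3,fy=3,interpolation=cv2.INTER_CUBIC)
    cv2.imwrite(f'pics/{c}_z.png',big[:,:,::-1])
    for t in ['warmer','front_sheet','pull_bar','mould_centre','catches','rear_panel','rod_can','paddle','tweezers']:
        for d in env.masks_of(c,t)[:3]:
            m=d['pixels']; ys,xs=np.nonzero(m)
            print(c,t,round(d['confidence'],2),np.round(np.array(d['extent'])*[640,400,640,400]),xs.mean().round(1),ys.mean().round(1),m.sum())
            np.save(f'pics/{c}_{t}_{round(d["confidence"]*100)}.npy',m)
print(env.state()['time'])
E
```

```text
top warmer 0.71 [196. 132. 379. 253.] 287.2 201.8 13430
top front_sheet 0.68 [278. 164. 325. 250.] 301.2 205.4 3330
top pull_bar 0.72 [274. 165. 334. 248.] 303.3 205.2 3699
top mould_centre 0.89 [345. 213. 372. 235.] 356.6 225.1 510
top mould_centre 0.58 [395. 250. 415. 273.] 404.7 263.9 270
top mould_centre 0.56 [356. 267. 372. 296.] 366.7 279.6 514
top rear_panel 0.7 [236. 160. 336. 247.] 284.9 203.5 6806
top rod_can 0.72 [274. 123. 301. 158.] 286.6 143.5 568
top paddle 0.68 [273. 119. 300. 158.] 286.7 143.2 571
top paddle 0.63 [320. 153. 399. 168.] 351.0 160.8 656
top tweezers 0.42 [394. 190. 400. 214.] 396.8 198.6 43
side warmer 0.81 [217. 191. 374. 365.] 303.2 275.4 16420
side warmer 0.74 [334. 200. 361. 229.] 347.0 213.2 334
side front_sheet 0.71 [272. 220. 366. 279.] 321.2 242.4 2022
side pull_bar 0.64 [276. 214. 367. 274.] 320.2 239.3 2037
side pull_bar 0.62 [253. 216. 371. 321.] 309.4 272.9 6298
side mould_centre 0.84 [386. 214. 421. 232.] 401.9 224.0 559
side mould_centre 0.76 [377. 184. 395. 203.] 387.4 193.6 226
side mould_centre 0.61 [334. 200. 362. 227.] 347.1 213.8 387
side catches 0.92 [220. 194. 377. 364.] 302.7 274.9 16838
side rear_panel 0.62 [252. 216. 368. 321.] 309.3 273.5 5893
side rod_can 0.6 [222. 205. 262. 285.] 244.8 266.5 752
side paddle 0.7 [266. 187. 297. 242.] 280.3 210.7 241
side tweezers 0.71 [316. 189. 364. 193.] 340.1 190.7 168
1.15
```

View pics/top_z.png

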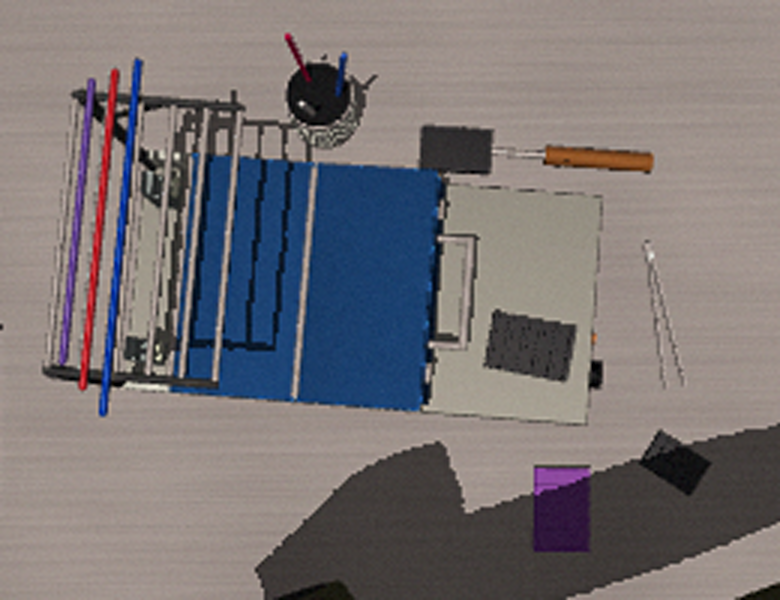

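View pics/side_z.png

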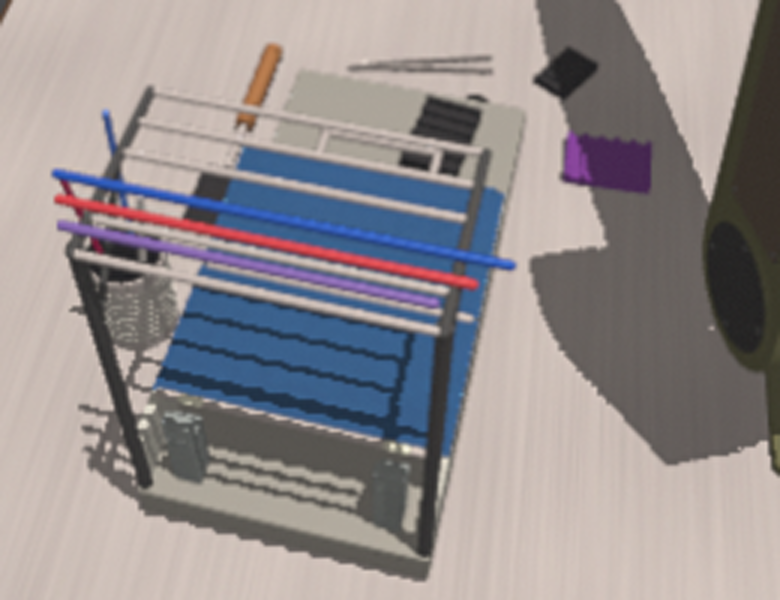

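```bash
python3 - <<'E'
from h import *
from scipy.optimize import least_squares
obs=[('top',(440,171),(-130,-125,115)),('top',(424,411),(-130,125,115)),('top',(602,195),(-310,-125,50)),('top',(587,424),(-310,125,50)),
('top',(475,236),(-168,-55,101)),('top',(466,349),(-168,55,101)),('top',(316,163),(45,-120,390)),('top',(295,397),(45,120,390)),
('side',(524,106),(-310,125,50)),('side',(300,70),(-310,-125,50)),('side',(503,192),(-130,125,115)),('side',(243,148),(-130,-125,115)),('side',(152,91),(45,-120,390)),('side',(487,152),(45,120,390))]
off={'top':(180,110),'side':(200,170)}
def W(p,m): 
    c,s=np.cos(p[3]),np.sin(p[3]); m=np.array(m)/1000
    return np.array([p[0]+c*m[0]-s*m[1],p[1]+s*m[0]+c*m[1],p[2]+m[2]])
def uv(o): return (np.array(o[1])+.5)/3-.5+off[o[0]]
def res(p): return np.concatenate([proj(o[0],W(p,o[2]))[0]-uv(o) for o in obs])
r=least_squares(res,[0.45,-0.1,0,np.pi/2],loss='soft_l1'); p=r.x
print(p,np.degrees(p[3])); 
for o,e in zip(obs,res(p).reshape(-1,2)): print(o,e.round(2))
# mould triangulation
def tri(a,b):
    e1,v1=ray('top',a);e2,v2=ray('side',b);A=np.c_[v1[0],-v2[0]];t=np.linalg.lstsq(A,e2-e1,rcond=None)[0]
    return (e1+t[0]*v1[0]+e2+t[1]*v2[0])/2,np.linalg.norm(e1+t[0]*v1[0]-e2-t[1]*v2[0])
pairs={'mould near-front?':((566,381),(474,144)),}
mc=[onz('top',(np.array(u)+.5)/3-.5+off['top'],.066)[0] for u in [(493,310),(576,325),(566,381),(486,366)]]
mc=np.array(mc);print(mc.round(4)); 
c,s=np.cos(p[3]),np.sin(p[3]);R=np.array([[c,-s],[s,c]])
print(((mc[:,:2]-p[:2])@R*1000).round(1), np.linalg.norm(np.roll(mc,-1,0)-mc,axis=1))
a=tri((np.array((440,171))+.5)/3-.5+off['top'],(np.array((243,148))+.5)/3-.5+off['side']);print('blue corner',a)
a=tri((np.array((602,195))+.5)/3-.5+off['top'],(np.array((300,70))+.5)/3-.5+off['side']);print('deck corner',a)
E
```

```text
[ 0.49732776  0.03632687 -0.00497643  1.48964189] 85.3501930734891
('top', (440, 171), (-130, -125, 115)) [0.93 0.77]
('top', (424, 411), (-130, 125, 115)) [0.88 0.28]
('top', (602, 195), (-310, -125, 50)) [ 1.36 -0.1 ]
('top', (587, 424), (-310, 125, 50)) [ 2.05 -0.02]
('top', (475, 236), (-168, -55, 101)) [-0.3   2.48]
('top', (466, 349), (-168, 55, 101)) [ 0.44 -0.5 ]
('top', (316, 163), (45, -120, 390)) [-23.39 -17.43]
('top', (295, 397), (45, 120, 390)) [-23.95  -2.91]
('side', (524, 106), (-310, 125, 50)) [-0.12  0.07]
('side', (300, 70), (-310, -125, 50)) [-0.96 -0.86]
('side', (503, 192), (-130, 125, 115)) [-0.14  2.67]
('side', (243, 148), (-130, -125, 115)) [0.76 1.56]
('side', (152, 91), (45, -120, 390)) [0.24 0.06]
('side', (487, 152), (45, 120, 390)) [ 0.69 -0.31]
[[ 0.4703 -0.1558  0.066 ]
 [ 0.4531 -0.2443  0.066 ]
 [ 0.3935 -0.2322  0.066 ]
 [ 0.4105 -0.1473  0.066 ]]
[[-193.7   11.4]
 [-283.3   21.4]
 [-276.1   81.7]
 [-190.    71.6]] [0.09012149 0.06081476 0.08663376 0.06036607]
blue corner (array([ 0.61209117, -0.10028667,  0.12057637]), np.float64(0.00014992571721053575))
deck corner (array([ 0.59447393, -0.27822241,  0.04643165]), np.float64(0.003580468649148278))
```

```bash
python3 - <<'E'
from h import *
from scipy.optimize import least_squares
obs=[('top',(440,171),(-130,-125,115)),('top',(424,411),(-130,125,115)),('top',(602,195),(-310,-125,50)),('top',(587,424),(-310,125,50)),
('top',(475,236),(-168,-55,101)),('top',(466,349),(-168,55,101)),('top',(314.5,164),(0,-125,115)),('top',(295,397),(0,125,115)),('top',(240,107),(45,-120,390)),('top',(216,380),(45,120,390)),
('side',(524,106),(-310,125,50)),('side',(300,70),(-310,-125,50)),('side',(503,192),(-130,125,115)),('side',(243,148),(-130,-125,115)),('side',(152,91),(45,-120,390)),('side',(487,152),(45,120,390))]
off={'top':(180,110),'side':(200,170)}
def W(p,m): 
    c,s=np.cos(p[3]),np.sin(p[3]); m=np.array(m)/1000
    return np.array([p[0]+c*m[0]-s*m[1],p[1]+s*m[0]+c*m[1],p[2]+m[2]])
def uv(o): return (np.array(o[1])+.5)/3-.5+off[o[0]]
def res(p): return np.concatenate([proj(o[0],W(p,o[2]))[0]-uv(o) for o in obs])
for fz in (0,1):
  f=(lambda q:res([q[0],q[1],0,q[2]])) if fz else res
  r=least_squares(f,[0.45,-0.1,np.pi/2] if fz else [0.45,-0.1,0,np.pi/2],loss='soft_l1'); p=r.x
  print(p,np.degrees(p[-1]))
p=[p[0],p[1],0,p[2]]
for o,e in zip(obs,res(p).reshape(-1,2)): print(o,e.round(2))
E
```

```text
[4.98822762e-01 4.02615133e-02 2.91964620e-04 1.48351942e+00] 84.99940142814008
[0.49884515 0.04019716 1.48352853] 84.99992349368249
('top', (440, 171), (-130, -125, 115)) [-0.06  0.3 ]
('top', (424, 411), (-130, 125, 115)) [-0.64  0.03]
('top', (602, 195), (-310, -125, 50)) [ 0.56 -0.2 ]
('top', (587, 424), (-310, 125, 50)) [0.74 0.09]
('top', (475, 236), (-168, -55, 101)) [-1.39  2.16]
('top', (466, 349), (-168, 55, 101)) [-0.88 -0.73]
('top', (314.5, 164), (0, -125, 115)) [ 0.5  -0.42]
('top', (295, 397), (0, 125, 115)) [0.4  1.55]
('top', (240, 107), (45, -120, 390)) [0.51 0.18]
('top', (216, 380), (45, 120, 390)) [0.32 1.99]
('side', (524, 106), (-310, 125, 50)) [0.03 0.15]
('side', (300, 70), (-310, -125, 50)) [-1.07 -1.18]
('side', (503, 192), (-130, 125, 115)) [-0.4   2.88]
('side', (243, 148), (-130, -125, 115)) [0.18 1.27]
('side', (152, 91), (45, -120, 390)) [-1.23 -0.55]
('side', (487, 152), (45, 120, 390)) [-0.23 -0.27]
```

```bash
cat >> h.py <<'E'
import json,os
from scipy.spatial.transform import Rotation as Ro
WP=np.array([0.49885,0.0402]); WA=np.radians(85.0)
RW=Ro.from_euler('z',WA).as_matrix()
def w2W(m): return np.r_[WP,0]+RW@(np.array(m,float)/1000)   # warmer mm -> world m
def W2w(P): return RW.T@(np.array(P)-np.r_[WP,0])*1000
def load():
    d=json.load(open('cmd.json')); return np.array(d['p']),np.array(d['R'])
def save(p,R): json.dump({'p':np.array(p).tolist(),'R':np.array(R).tolist()},open('cmd.json','w'))
def tilt(t,base='down'):
    # tool x=-y_w, tool z=(sin t,0,-cos t) in warmer axes
    t=np.radians(t); z=np.array([np.sin(t),0,-np.cos(t)]); x=np.array([0,-1,0.]); y=np.cross(z,x)
    return RW@np.c_[x,y,z]
def plan(targets,g):
    """targets: list of (pos,R). prints rows for one call & saves cmd"""
    p,R=load(); L=[];T=[]; pp,RR=p,R
    for q,Q in targets:
        l=np.round(R.T@(q-p)/0.3,3); t=np.round(Ro.from_matrix(R.T@Q).as_rotvec()/(np.pi/4),3)
        q2=p+R@(l*.3);Q2=R@Ro.from_rotvec(t*np.pi/4).as_matrix()
        dm=np.linalg.norm(q2-pp);da=np.degrees(np.linalg.norm(Ro.from_matrix(RR.T@Q2).as_rotvec()))
        if dm>.0625 or da>10.7: print('STEP TOO BIG',dm,da)
        if abs(l).max()>1 or abs(t).max()>1: print('OUT OF RANGE')
        pp,RR=q2,Q2; L.append((l+0.0).tolist());T.append((t+0.0).tolist())
    print(json.dumps({'linear':L,'twist':T,'gripper':[g]*len(L)})); save(pp,RR)
def line(q,Q,n,g):
    "split straight move from cmd to (q,Q) in calls of <=5 rows; first call only if n<=5"
    p,R=load(); rv=Ro.from_matrix(R.T@Q).as_rotvec()
    tg=[(p+(q-p)*i/n,R@Ro.from_rotvec(rv*i/n).as_matrix()) for i in range(1,n+1)]
    for i in range(0,n,5): plan(tg[i:i+5],g)
E
python3 - <<'E'
from h import *
a=-1.239+np.pi/2+.083
save([.262,-.595,.231],np.c_[[np.cos(a),np.sin(a),0],[np.sin(a),-np.cos(a),0],[0,0,-1]])
line(np.array([.49,-.20,.29]),tilt(0),10,-1)
E
```

```text
{"linear": [[0.123, -0.09, -0.02], [0.245, -0.18, -0.039], [0.368, -0.27, -0.059], [0.49, -0.359, -0.079], [0.613, -0.449, -0.098]], "twist": [[0.0, 0.0, 0.064], [0.0, 0.0, 0.128], [0.0, 0.0, 0.192], [0.0, 0.0, 0.256], [0.0, 0.0, 0.32]], "gripper": [-1, -1, -1, -1, -1]}
{"linear": [[0.096, -0.118, -0.02], [0.193, -0.235, -0.04], [0.289, -0.353, -0.059], [0.386, -0.471, -0.079], [0.482, -0.588, -0.099]], "twist": [[0.0, 0.0, 0.064], [0.0, 0.0, 0.127], [0.0, 0.0, 0.191], [0.0, 0.0, 0.255], [0.0, 0.0, 0.319]], "gripper": [-1, -1, -1, -1, -1]}
```

Request:
{"api": "servo_tool", "payload": {"linear": [[0.123,-0.09,-0.02],[0.245,-0.18,-0.039],[0.368,-0.27,-0.059],[0.49,-0.359,-0.079],[0.613,-0.449,-0.098]], "twist": [[0.0,0.0,0.064],[0.0,0.0,0.128],[0.0,0.0,0.192],[0.0,0.0,0.256],[0.0,0.0,0.32]], "gripper": [-1,-1,-1,-1,-1]}}

```text
time: 1.78
tcp_pos: [0.3765, -0.3962, 0.2611]
eef_rot: [[0.987, 0.161, 0.0], [0.161, -0.987, -0.0], [0.0, 0.0, -1.0]]
force: [-0.1, 0.2, -0.1]
opening: 0.0854
```

Request:
{"api": "servo_tool", "payload": {"linear": [[0.096,-0.118,-0.02],[0.193,-0.235,-0.04],[0.289,-0.353,-0.059],[0.386,-0.471,-0.079],[0.482,-0.588,-0.099]], "twist": [[0.0,0.0,0.064],[0.0,0.0,0.127],[0.0,0.0,0.191],[0.0,0.0,0.255],[0.0,0.0,0.319]], "gripper": [-1,-1,-1,-1,-1]}}

```text
time: 2.4
tcp_pos: [0.4905, -0.1985, 0.2909]
eef_rot: [[0.996, -0.089, 0.001], [-0.089, -0.996, -0.0], [0.001, 0.0, -1.0]]
force: [0.6, -0.2, -0.4]
opening: 0.0854
```

```bash
python3 - <<'E'
from h import *
s=env.state(); print(s['time'],s['tcp_pos'],np.round(s['eef_rot'],3).tolist(),np.round(s['joint_positions'],4))
print(load()); json.dump({k:np.array(v).tolist() for k,v in s.items()},open('s1.json','w'))
snap('wrist','w1'); print(env.state()['tcp_pos'])
for t in ['mould_centre','pull_bar']:
  for d in env.masks_of('wrist',t)[:3]:
    ys,xs=np.nonzero(d['pixels']);print(t,d['confidence'],np.round(np.array(d['extent'])*[640,400,640,400]),xs.mean(),ys.mean())
E
```

```text
2.4 [ 0.49047425 -0.19851489  0.29087334] [[0.996, -0.089, 0.001], [-0.089, -0.996, -0.0], [0.001, 0.0, -1.0]] [-0.4861 -0.1773  1.846  -0.      1.4722  1.1735]
(array([ 0.48998504, -0.2000296 ,  0.2901    ]), array([[ 0.99621153, -0.08696311,  0.        ],
       [-0.08696311, -0.99621153,  0.        ],
       [ 0.        ,  0.        , -1.        ]]))
[ 0.49268956 -0.1947687   0.29186761]
mould_centre 0.85 [330. 275. 372. 327.] 349.2934259754142 301.8498129342598
mould_centre 0.67 [283. 187. 359. 243.] 319.09473684210525 215.09856459330143
mould_centre 0.63 [401. 249. 450. 274.] 424.53061224489795 264.8061224489796
pull_bar 0.78 [ 82.  71. 260. 293.] 167.78654845830664 173.931353699352
```

View pics/w1.png

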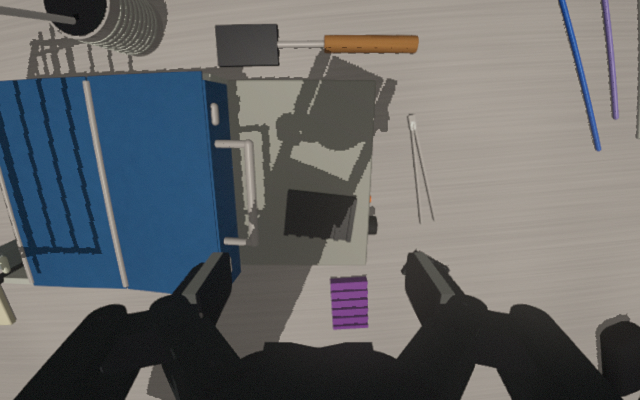

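```bash
python3 - <<'E'
from h import *
s=env.state(); print(s['time'],s['tcp_pos'],np.round(s['joint_positions'],4),np.round(s['joint_velocities'],3))
im=snap('wrist','w2'); 
big=cv2.resize(im[60:260,180:440],None,fx=3,fy=3,interpolation=cv2.INTER_CUBIC); cv2.imwrite('pics/w2z.png',big[:,:,::-1])
s2=env.state(); print(s2['tcp_pos'],s2['joint_positions'].round(4))
json.dump({k:np.array(v).tolist() for k,v in s.items()},open('s2.json','w'))
# predicted
for n,m in dict(fold=(0,0,115),barmid=(-168,0,101),barp=(-168,55,101),barm=(-168,-55,101),deckp=(-310,125,50),deckm=(-310,-125,50),blp=(-130,125,115),blm=(-130,-125,115)).items():
    u=proj('wrist',w2W(m),s)[0]; print(n,u.round(1), ((u-[180,60]+.5)*3-.5).round(0))
E
```

```text
2.55 [ 0.49073992 -0.19848728  0.29101547] [-4.8570e-01 -1.7710e-01  1.8456e+00 -1.0000e-04  1.4720e+00  1.1684e+00] [-0.045  0.004  0.012 -0.013  0.001 -0.015]
[ 0.49013731 -0.19943659  0.29058751] [-4.8770e-01 -1.7690e-01  1.8461e+00 -4.0000e-04  1.4720e+00  1.1681e+00]
fold [107.1 192.2] [-218.  398.]
barmid [256.1 189.4] [229. 389.]
barp [258.6 233.6] [237. 522.]
barm [253.5 141. ] [221. 244.]
deckp [366.7 265.1] [561. 616.]
deckm [377.  79.] [592.  58.]
blp [229.1 290.2] [148. 692.]
blm [209.4  71.9] [89. 37.]
```

View pics/w2z.png

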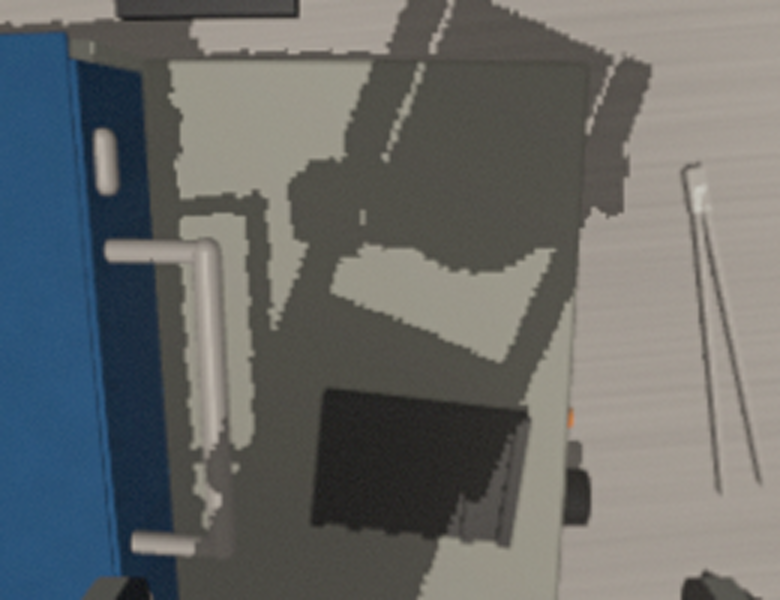

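```bash
python3 - <<'E'
from h import *
from scipy.optimize import least_squares
s=json.load(open('s2.json')); s={k:np.array(v) for k,v in s.items()}
# last flag: on front panel
obs=[('top',(440,171),(-130,-125,115),1),('top',(424,411),(-130,125,115),1),('top',(602,195),(-310,-125,50),0),('top',(587,424),(-310,125,50),0),
('top',(474,236),(-168,-55,101),1),('top',(465,347),(-168,55,101),1),('top',(314.5,164),(0,-125,115),0),('top',(295,397),(0,125,115),0),('top',(240,107),(45,-120,390),0),('top',(216,380),(45,120,390),0),
('side',(524,106),(-310,125,50),0),('side',(300,70),(-310,-125,50),0),('side',(503,192),(-130,125,115),1),('side',(243,148),(-130,-125,115),1),('side',(152,91),(45,-120,390),0),('side',(487,152),(45,120,390),0),
('wrist',(204,250),(-168,-55,101),1),('wrist',(214,545),(-168,55,101),1),('wrist',(70,33),(-130,-125,115),1),('wrist',(588,62),(-310,-125,50),0),('wrist',(559,612),(-310,125,50),0)]
off={'top':(180,110),'side':(200,170),'wrist':(180,60)}
def W(p,o):
    m=np.array(o[2],float)/1000
    if o[3]:
        h=np.array([0,0,.115]); m=h+Ro.from_euler('y',p[3]).as_matrix()@(m-h)
    c,sn=np.cos(p[2]),np.sin(p[2])
    return np.array([p[0]+c*m[0]-sn*m[1],p[1]+sn*m[0]+c*m[1],m[2]])
def uv(o): return (np.array(o[1])+.5)/3-.5+off[o[0]]
def res(p):
    s3=dict(s); s3['tcp_pos']=s['tcp_pos']+np.r_[p[4:6],0]
    return np.concatenate([proj(o[0],W(p,o),s3)[0]-uv(o) for o in obs]+[p[4:6]/.002])
r=least_squares(res,[0.5,0.04,1.4835,0,0,0],loss='soft_l1'); p=r.x
print(p,np.degrees(p[2:4]))
for o,e in zip(obs,res(p)[:-2].reshape(-1,2)): print(o,e.round(2))
print('bar',W(p,('',0,(-168,0,101),1)))
E
```

```text
[ 4.98703778e-01  4.10494800e-02  1.48217690e+00  1.16691339e-01
  5.63774813e-05 -9.15288854e-04] [84.92248074  6.68592123]
('top', (440, 171), (-130, -125, 115), 1) [-0.49 -0.45]
('top', (424, 411), (-130, 125, 115), 1) [-1.25  0.05]
('top', (602, 195), (-310, -125, 50), 0) [ 0.34 -0.02]
('top', (587, 424), (-310, 125, 50), 0) [0.42 0.26]
('top', (474, 236), (-168, -55, 101), 1) [-0.93  1.5 ]
('top', (465, 347), (-168, 55, 101), 1) [-0.5  -0.28]
('top', (314.5, 164), (0, -125, 115), 0) [ 0.28 -0.37]
('top', (295, 397), (0, 125, 115), 0) [0.07 1.6 ]
('top', (240, 107), (45, -120, 390), 0) [0.25 0.22]
('top', (216, 380), (45, 120, 390), 0) [-0.08  2.02]
('side', (524, 106), (-310, 125, 50), 0) [0.19 0.41]
('side', (300, 70), (-310, -125, 50), 0) [-0.94 -1.01]
('side', (503, 192), (-130, 125, 115), 1) [0.09 0.08]
('side', (243, 148), (-130, -125, 115), 1) [-0.24 -1.69]
('side', (152, 91), (45, -120, 390), 0) [-1.28 -0.3 ]
('side', (487, 152), (45, 120, 390), 0) [-0.24  0.12]
('wrist', (204, 250), (-168, -55, 101), 1) [0.85 0.37]
('wrist', (214, 545), (-168, 55, 101), 1) [ 3.31 -0.51]
('wrist', (70, 33), (-130, -125, 115), 1) [-1.51 -0.1 ]
('wrist', (588, 62), (-310, -125, 50), 0) [-0.   -0.65]
('wrist', (559, 612), (-310, 125, 50), 0) [-0.65  1.94]
bar [ 0.48379205 -0.12677681  0.12065489]
```

```bash
cat >> h.py <<'E'
WP=np.array([0.4987,0.0408]); WA=np.radians(84.95); RW=Ro.from_euler('z',WA).as_matrix()
def bar(phi,r=168.,d=14.):
    f=np.radians(phi); o=np.array([-np.cos(f),0,np.sin(f)]); u=np.array([-np.sin(f),0,-np.cos(f)])
    return np.array([0,0,115])+r*o+d*u
def tz(t): t=np.radians(t); return np.array([np.sin(t),0,-np.cos(t)])
E
python3 - <<'E'
from h import *
print(bar(6.7)); line(w2W(bar(6.7)-110*tz(60)+[0,0,20]),tilt(60),10,0.53)
E
```

```text
[-168.48605944    0.          120.69629474]
{"linear": [[-0.004, 0.008, 0.031], [-0.008, 0.015, 0.063], [-0.013, 0.023, 0.094], [-0.017, 0.031, 0.126], [-0.021, 0.038, 0.157]], "twist": [[0.133, 0.0, 0.0], [0.267, 0.0, 0.0], [0.4, 0.0, 0.0], [0.533, 0.0, 0.0], [0.667, 0.0, 0.001]], "gripper": [0.53, 0.53, 0.53, 0.53, 0.53]}
{"linear": [[-0.004, 0.023, 0.023], [-0.008, 0.045, 0.047], [-0.012, 0.068, 0.07], [-0.017, 0.09, 0.094], [-0.021, 0.113, 0.117]], "twist": [[0.133, 0.0, 0.0], [0.266, 0.0, 0.0], [0.4, 0.0, 0.0], [0.533, 0.0, 0.0], [0.666, 0.0, 0.0]], "gripper": [0.53, 0.53, 0.53, 0.53, 0.53]}
```

Request:
{"api": "servo_tool", "payload": {"linear": [[-0.004,0.008,0.031],[-0.008,0.015,0.063],[-0.013,0.023,0.094],[-0.017,0.031,0.126],[-0.021,0.038,0.157]], "twist": [[0.133,0.0,0.0],[0.267,0.0,0.0],[0.4,0.0,0.0],[0.533,0.0,0.0],[0.667,0.0,0.001]], "gripper": [0.53,0.53,0.53,0.53,0.53], "force": 30}}

```text
time: 3.22
tcp_pos: [0.4819, -0.2122, 0.243]
eef_rot: [[0.996, -0.078, 0.045], [-0.09, -0.861, 0.501], [0.0, -0.503, -0.864]]
force: [0.5, -0.5, 0.1]
opening: 0.0198
```

```bash
python3 - <<'E'
from h import *
s=env.state(); print(s['time'],W2w(s['tcp_pos']),(RW.T@s['eef_rot']).round(3).tolist(),np.round(s['joint_positions'],4),s['joint_velocities'].round(2))
E
```

```text
3.225 [-253.54216572   -5.51466072  242.99324761] [[-0.002, -0.864, 0.503], [-1.0, 0.001, -0.001], [0.0, -0.503, -0.864]] [-7.3260e-01  3.0000e-04  1.8233e+00  4.1560e-01  1.6461e+00  8.9020e-01] [-0.32  0.36 -0.04  0.57  0.34 -0.37]
```

Request:
{"api": "servo_tool", "payload": {"linear": [[-0.004,0.023,0.023],[-0.008,0.045,0.047],[-0.012,0.068,0.07],[-0.017,0.09,0.094],[-0.021,0.113,0.117]], "twist": [[0.133,0.0,0.0],[0.266,0.0,0.0],[0.4,0.0,0.0],[0.533,0.0,0.0],[0.666,0.0,0.0]], "gripper": [0.53,0.53,0.53,0.53,0.53]}}

```text
time: 3.85
tcp_pos: [0.4745, -0.2235, 0.1955]
eef_rot: [[0.996, -0.045, 0.078], [-0.09, -0.496, 0.864], [0.0, -0.867, -0.498]]
force: [1.5, 0.4, 0.0]
opening: 0.0198
```

```bash
cat > fk.py <<'E'
from h import *
from scipy.optimize import least_squares
def rz(a): return Ro.from_euler('z',a).as_matrix()
def ry(a): return Ro.from_euler('y',a).as_matrix()
def rx(a): return Ro.from_euler('x',a).as_matrix()
C=np.array([[0,0,1],[1,0,0],[0,1,0]]).T  # tbd
SG=[1,1]
def fkR(q,s4,s6): return rz(q[0])@ry(q[1]+q[2]-np.pi/2)@rx(s4*q[3])@ry(q[4])@rx(s6*q[5])
def fk(q,P,s4,s6):
    a1,d1,L2,e,F,L6=P
    R=fkR(q,s4,s6)
    p=rz(q[0])@(np.array([a1,0,d1])+ry(q[1])@[0,0,L2]+ry(q[1]+q[2]-np.pi/2)@[F,0,e])+R[:,0]*L6
    return p,R
E
python3 - <<'E'
from fk import *
s=env.state(); print(s['time'],W2w(s['tcp_pos']),(RW.T@s['eef_rot']).round(3).tolist(),np.round(s['joint_positions'],4),s['joint_velocities'].round(2))
D=[([-1.239,.124,1.65,0,1.367,-.083],[.262,-.595,.231],None),
([-0.4877,-.1769,1.8461,-.0004,1.472,1.1681],[.49013731,-.19943659,.29058751],None),
([-.7326,.0003,1.8233,.4156,1.6461,.8902],[.4819,-.2122,.243],None),(s['joint_positions'],s['tcp_pos'],s['eef_rot'])]
for s4 in(1,-1):
  for s6 in (1,-1):
    R=fkR(s['joint_positions'],s4,s6); M=R.T@s['eef_rot']; R2=fkR(D[1][0],s4,s6); print(s4,s6,M.round(2).tolist(),)
for s4 in (1,-1):
    f=lambda P:np.concatenate([fk(np.array(d[0]),P,s4,1)[0]-d[1] for d in D]+[(P-[0,.35,.45,0,.45,.25])*1e-3])
    r=least_squares(f,[0,.35,.45,0,.45,.25]); print(s4,r.x,f(r.x)[:12].round(4))
E
```

```text
3.85 [-265.37440588    0.79583054  195.5025141 ] [[-0.002, -0.498, 0.867], [-1.0, 0.001, -0.002], [0.0, -0.867, -0.498]] [-0.8777  0.276   1.7846  0.699   1.8838  0.7134] [-0.17  0.49 -0.08  0.39  0.4  -0.23]
1 1 [[0.0, 0.0, 1.0], [1.0, 0.0, -0.0], [-0.0, 1.0, -0.0]]
1 -1 [[0.0, 0.0, 1.0], [0.14, -0.99, 0.0], [0.99, 0.14, -0.0]]
-1 1 [[-0.87, 0.43, 0.25], [0.49, 0.67, 0.55], [0.07, 0.6, -0.8]]
-1 -1 [[-0.87, 0.43, 0.25], [0.0, -0.5, 0.87], [0.5, 0.75, 0.43]]
1 [-0.10359614  0.12882717  0.34167088  0.27253305  0.66761216  0.3753895 ] [-0.051  -0.0174 -0.0063 -0.0241 -0.0479  0.0048 -0.0105 -0.0086 -0.0001
  0.0065  0.004   0.0016]
-1 [ 0.66897588  0.82892653  1.15983562 -2.06409977  0.25844321 -0.36743067] [-0.0507 -0.0184  0.0425 -0.0316 -0.044  -0.032  -0.0009 -0.0215  0.0003
 -0.0026  0.0073 -0.0108]
```

```bash
cat >> fk.py <<'E'
M6=np.array([[0,0,1],[1,0,0],[0,1,0.]])
def fk(q,P,s4=1,s6=1):
    a1,d1,L2,e,F,L6,b=P
    R=fkR(q,1,1)
    p=rz(q[0])@(np.array([a1,b,d1])+ry(q[1])@[0,0,L2]+ry(q[1]+q[2]-np.pi/2)@[F,0,e])+R[:,0]*L6
    return p,R@M6
E
python3 - <<'E'
from fk import *
s=env.state()
D=[([-1.239,.124,1.65,0,1.367,-.083],[.262,-.595,.231]),
([-0.4877,-.1769,1.8461,-.0004,1.472,1.1681],[.49013731,-.19943659,.29058751]),
([-.7326,.0003,1.8233,.4156,1.6461,.8902],[.4819,-.2122,.243]),(s['joint_positions'],s['tcp_pos'])]
P0=np.array([0,.35,.45,0,.45,.25,.05])
f=lambda P:np.concatenate([fk(np.array(d[0]),P)[0]-d[1] for d in D]+[(P-P0)*1e-3])
r=least_squares(f,P0); print(r.x,f(r.x)[:12].round(4))
E
```

```text
[ 4.65296826e-04  2.23126920e-01  4.51873431e-01 -4.21992724e-02
  6.12499232e-01  2.75335476e-01  5.37215288e-02] [-0.0002 -0.0001  0.0003  0.0001  0.0001 -0.0001  0.      0.     -0.0001
  0.      0.     -0.    ]
```

```bash
cat >> fk.py <<'E'
PP=np.array([4.65296826e-04,2.23126920e-01,4.51873431e-01,-4.21992724e-02,6.12499232e-01,2.75335476e-01,5.37215288e-02])
LO=np.array([-2.61,-1.02,.03,-1.35,.32,-2.91]);HI=np.array([2.61,2.33,2.71,4.49,2.68,2.91])
def ik(p,R,q0):
    def f(q):
        a,B=fk(q,PP); return np.r_[(a-p)*10,Ro.from_matrix(B.T@R).as_rotvec()]
    r=least_squares(f,np.clip(q0,LO+1e-3,HI-1e-3),bounds=(LO,HI)); return r.x,np.linalg.norm(r.fun)
def arm_pts(q):
    a1,d1,L2,e,F,L6,b=PP
    el=rz(q[0])@(np.array([a1,b,d1])+ry(q[1])@[0,0,L2]); el2=el+rz(q[0])@ry(q[1]+q[2]-np.pi/2)@[0,0,e]
    w=el+rz(q[0])@ry(q[1]+q[2]-np.pi/2)@[F,0,e]; return el2,w
def rackd(q):
    "min distance of forearm and tool axis from rack box, mm; and point"
    el,w=arm_pts(q); tcp,_=fk(q,PP); best=(1e9,)
    for n,A,B in(('fore',el,w),('tool',w,tcp)):
        for t in np.linspace(0,1,41):
            m=W2w(A+(B-A)*t); c=np.clip(m,[45,-122,384],[187,122,410]); d=np.linalg.norm(m-c)
            if d<best[0]: best=(round(d),n,round(t,2),m.round())
    return best
E
python3 - <<'E'
from fk import *
q=env.state()['joint_positions']
def chk(n,p,t):
    global q
    q,e=ik(w2W(p),tilt(t),q); print(n,q.round(2),round(e,4),*rackd(q))
for phi,t in [(6.7,60),(20,57),(40,52),(60,46),(80,42),(95,40),(108,40)]:
    chk(('hook',phi),bar(phi)+11*tz(t),t)
qq=q
for phi,t,r in [(108,65,75),(120,65,80),(140,55,85),(160,48,88),(180,42,90)]:
    chk(('press',phi),bar(phi,r,3),t)
def tm(t): # mould grip: jaw along y_w; tool z tilt
    z=RW@tz(t); y=RW@np.array([0,1.,0]); return np.c_[np.cross(y,z),y,z]
for sgn in (1,-1):
  q=np.array([-.6,0,1.8,.2,1.5,0.5])
  for x in (-235,-150,-57):
   for t in (0,20,35):
    T=tm(t); T=T@np.diag([sgn,sgn,1])
    q,e=ik(w2W([x,0,56]),T,q); print('mould',sgn,x,t,q.round(2),round(e,4),*rackd(q))
E
```

```text
('hook', 6.7) [-0.75  0.27  1.95  0.76  1.69  0.69] 0.0 293 fore 0.38 [-212.  241.  486.]
('hook', 20) [-0.73  0.18  1.96  0.75  1.7   0.75] 0.0 290 fore 0.43 [-207.  238.  492.]
('hook', 40) [-0.67  0.04  1.97  0.72  1.7   0.86] 0.0 249 tool 1.0 [-129.    0.  205.]
('hook', 60) [-0.58 -0.08  1.98  0.69  1.67  1.  ] 0.0 192 tool 1.0 [-88.  -0. 246.]
('hook', 80) [-0.46 -0.17  1.99  0.67  1.62  1.13] 0.0 136 tool 0.88 [-59.  -0. 295.]
('hook', 95) [-0.37 -0.2   2.    0.67  1.57  1.21] 0.0 99 tool 0.8 [-28.  -0. 317.]
('hook', 108) [-0.29 -0.21  2.01  0.68  1.52  1.27] 0.0 72 tool 0.68 [-12.  -0. 339.]
('press', 108) [-0.48  0.05  2.1   1.    1.63  0.89] 0.0 189 tool 0.8 [-30.   0. 211.]
('press', 120) [-0.45  0.04  2.11  1.01  1.6   0.9 ] 0.0 183 tool 0.73 [-31.   0. 218.]
('press', 140) [-0.35 -0.03  2.13  0.92  1.47  0.99] 0.0 163 tool 0.48 [-55.  -0. 255.]
('press', 160) [-0.27 -0.04  2.13  0.84  1.35  1.06] 0.0 143 fore 0.73 [-96. 143. 416.]
('press', 180) [-0.22 -0.03  2.14  0.77  1.26  1.11] 0.0 123 fore 0.75 [-77. 130. 402.]
mould 1 -235 0 [-0.49  0.01  2.09  0.    1.05  2.74] 
[... 885 characters left out ...]
  2.02  0.31  1.22 -0.7 ] 0.0 264 fore 0.5 [-191.  221.  476.]
mould -1 -235 35 [-0.74  0.22  1.95  0.48  1.39 -0.84] 0.0 292 fore 0.38 [-202.  251.  499.]
mould -1 -150 0 [-0.33 -0.03  2.13 -0.    1.05 -0.24] 0.0 161 fore 0.7 [-112.  154.  423.]
mould -1 -150 20 [-0.51  0.04  2.09  0.34  1.18 -0.58] 0.0 219 fore 0.6 [-160.  190.  444.]
mould -1 -150 35 [-0.61  0.14  2.05  0.54  1.33 -0.76] 0.0 251 fore 0.5 [-183.  216.  459.]
mould -1 -57 0 [-0.14 -0.04  2.14  0.    1.05 -0.05] 0.0 96 fore 0.78 [-51. 119. 400.]
mould -1 -57 20 [-0.33 -0.01  2.14  0.38  1.13 -0.42] 0.0 161 fore 0.68 [-111.  164.  420.]
mould -1 -57 35 [-0.45  0.08  2.12  0.6   1.25 -0.65] 0.0 200 fore 0.6 [-144.  186.  425.]
```

```bash
python3 - <<'E'
from fk import *
line(w2W(bar(6.7)-30*tz(60)),tilt(60),4,0.53)
E
```

```text
{"linear": [[0.0, 0.014, 0.075], [0.0, 0.029, 0.15], [0.0, 0.043, 0.225], [0.0, 0.057, 0.3]], "twist": [[0.0, 0.0, 0.0], [0.0, 0.0, 0.0], [0.0, 0.0, 0.0], [0.0, 0.0, 0.0]], "gripper": [0.53, 0.53, 0.53, 0.53]}
```

Request:
{"api": "servo_tool", "payload": {"linear": [[0.0,0.014,0.075],[0.0,0.029,0.15],[0.0,0.043,0.225],[0.0,0.057,0.3],[0.0,0.057,0.3]], "twist": [[0.0,0.0,0.0],[0.0,0.0,0.0],[0.0,0.0,0.0],[0.0,0.0,0.0],[0.0,0.0,0.0]], "gripper": [0.53,0.53,0.53,0.53,0.53]}}

```text
time: 4.47
tcp_pos: [0.4807, -0.1505, 0.1351]
eef_rot: [[0.996, -0.045, 0.073], [-0.085, -0.497, 0.864], [-0.002, -0.867, -0.499]]
force: [-0.6, -0.4, 1.3]
opening: 0.0199
```

```bash
python3 - <<'E'
from fk import *
s=env.state(); im=snap('wrist','w3'); p,R=load(); print(s['tcp_pos']-p,s['force'].round(1))
u=proj('wrist',np.array([w2W(bar(6.7)+[0,y,0]) for y in(-55,0,55)]),s).round(0); print(u)
snap('side','s3')
E
```

```text
[-0.0008112   0.00246907 -0.00074203] [-0.6 -0.4  1.3]
[[319. 143.]
 [319. 234.]
 [319. 309.]]
```

View pics/w3.png

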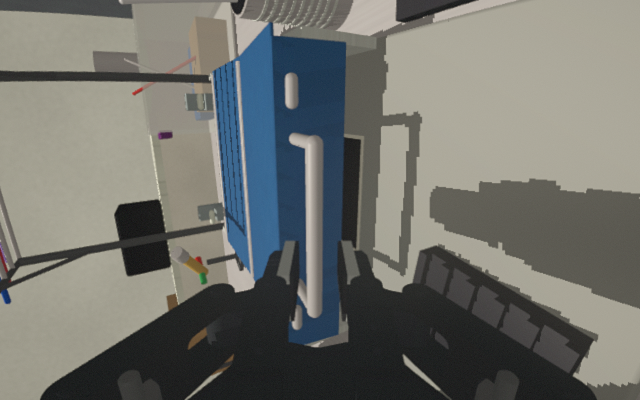

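The picture shows the bar upright at u≈314 between the two fingertips (285–350), about 5 px from where I predicted it, or roughly 2 mm higher. I'll correct for that and insert.

```bash
python3 - <<'E'
from fk import *
line(w2W(bar(7.4)+11*tz(60)),tilt(60),4,0.53)
E
```

```text
{"linear": [[0.0, -0.001, 0.033], [0.0, -0.003, 0.067], [0.0, -0.004, 0.1], [0.0, -0.006, 0.134]], "twist": [[0.0, 0.0, 0.0], [0.0, 0.0, 0.0], [0.0, 0.0, 0.0], [0.0, 0.0, 0.0]], "gripper": [0.53, 0.53, 0.53, 0.53]}
```

Request:
{"api": "servo_tool", "payload": {"linear": [[0.0,-0.001,0.033],[0.0,-0.003,0.067],[0.0,-0.004,0.1],[0.0,-0.006,0.134],[0.0,-0.006,0.134]], "twist": [[0.0,0.0,0.0],[0.0,0.0,0.0],[0.0,0.0,0.0],[0.0,0.0,0.0],[0.0,0.0,0.0]], "gripper": [0.53,0.53,0.53,0.53,0.53]}}

```text
time: 5.2
tcp_pos: [0.4841, -0.1162, 0.117]
eef_rot: [[0.996, -0.045, 0.075], [-0.087, -0.498, 0.863], [-0.001, -0.866, -0.5]]
force: [0.2, -0.1, -0.2]
opening: 0.0201
```

```bash
python3 - <<'E'
from fk import *
s=env.state(); im=snap('wrist','w4'); p,R=load(); print(s['time'],s['tcp_pos']-p,s['force'].round(1))
cv2.imwrite('pics/w4z.png',cv2.resize(im[100:360,180:480],None,fx=2.2,fy=2.2)[:,:,::-1])
E
```

```text
5.2 [-0.00050335  0.00113365 -0.00022884] [ 0.2 -0.1 -0.2]
```

View pics/w4z.png

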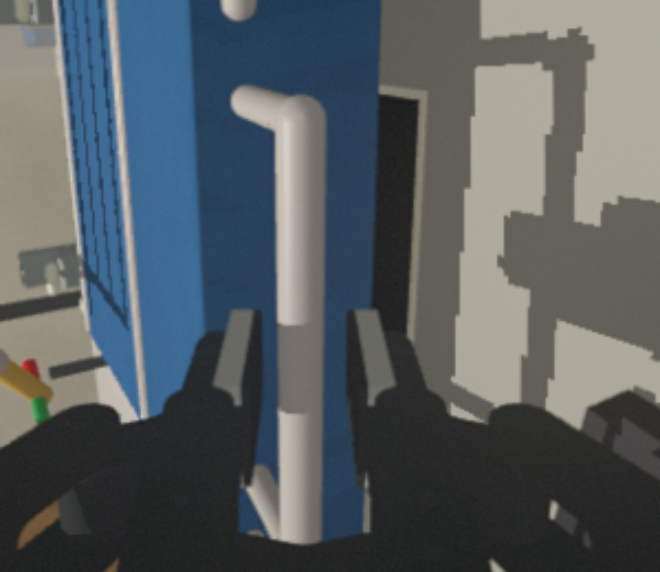

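```bash
cat > swing.py <<'E'
from fk import *
import sys
def hook(phi,t,lead=5,r=166.5):
    t_=np.radians(t); return w2W(bar(phi,r)+11*tz(t)+lead*np.array([np.cos(t_),0,np.sin(t_)])),tilt(t)
T=lambda phi: np.interp(phi,[7.4,20,40,60,80,100],[60,57,52,46,42,40])
E
python3 - <<'E'
from swing import *
L=[hook(7.4+d,60,l) for d,l in((0.5,2),(1,4.5),(3.5,5),(6.5,5),(10,5))]
plan(L,.53)
ph=np.linspace(17.4,100,22)[1:]
for i in range(0,21,5): print(ph[i:i+5].round()); plan([hook(x,T(x)) for x in ph[i:i+5]],.53)
E
```

```text
{"linear": [[0.0, -0.013, 0.002], [0.0, -0.025, 0.0], [0.0, -0.049, -0.01], [0.0, -0.076, -0.021], [0.0, -0.108, -0.033]], "twist": [[0.0, 0.0, 0.0], [0.0, 0.0, 0.0], [0.0, 0.0, 0.0], [0.0, 0.0, 0.0], [0.0, 0.0, 0.0]], "gripper": [0.53, 0.53, 0.53, 0.53, 0.53]}
[21. 25. 29. 33. 37.]
{"linear": [[0.0, -0.035, -0.009], [0.0, -0.072, -0.016], [0.0, -0.109, -0.021], [0.0, -0.146, -0.023], [0.0, -0.184, -0.023]], "twist": [[-0.074, 0.0, 0.0], [-0.096, 0.0, 0.0], [-0.117, 0.0, 0.0], [-0.139, 0.0, 0.0], [-0.161, 0.0, 0.0]], "gripper": [0.53, 0.53, 0.53, 0.53, 0.53]}
[41. 45. 49. 53. 57.]
{"linear": [[0.0, -0.037, -0.002], [0.0, -0.075, -0.001], [0.0, -0.112, 0.003], [0.0, -0.149, 0.009], [0.0, -0.186, 0.018]], "twist": [[-0.023, 0.0, 0.0], [-0.049, 0.0, 0.0], [-0.076, 0.0, 0.0], [-0.102, 0.0, 0.0], [-0.128, 0.0, 0.0]], "gripper": [0.53, 0.53, 0.53, 0.53, 0.53]}
[61. 65. 69. 72. 76.]
{"linear": [[0.0, -0.037, 0.007], [0.0, -0.073, 0.017], [0.0, -0.109, 0.03], [0.0, -0.143, 0.045], [0.0, -0.177, 0.062]], "twist": [[-0.025, 0.0, 0.0], [-0.042, 0.0, 0.0], [-0.06, 0.0, 0.0], [-0.077, 0.0, 0.0], [-0.095, 0.0, 0.0]], "gripper": [0.53, 0.53, 0.53, 0.53, 0.53]}
[80. 84. 88. 92. 96.]
{"linear": [[0.0, -0.034, 0.017], [0.0, -0.067, 0.036], [0.0, -0.098, 0.058], [0.0, -0.128, 0.082], [0.0, -0.156, 0.107]], "twist": [[-0.016, 0.0, 0.0], [-0.025, 0.0, 0.0], [-0.034, 0.0, 0.0], [-0.043, 0.0, 0.0], [-0.051, 0.0, 0.0]], "gripper": [0.53, 0.53, 0.53, 0.53, 0.53]}
[100.]
{"linear": [[0.001, -0.027, 0.027]], "twist": [[-0.009, 0.0, 0.0]], "gripper": [0.53]}
```

Request:
{"api": "servo_tool", "payload": {"linear": [[0.0,-0.013,0.002],[0.0,-0.025,0.0],[0.0,-0.049,-0.01],[0.0,-0.076,-0.021],[0.0,-0.108,-0.033]], "twist": [[0.0,0.0,0.0],[0.0,0.0,0.0],[0.0,0.0,0.0],[0.0,0.0,0.0],[0.0,0.0,0.0]], "gripper": [0.53,0.53,0.53,0.53,0.53]}}

```text
time: 5.88
tcp_pos: [0.4853, -0.1107, 0.1509]
eef_rot: [[0.996, -0.045, 0.077], [-0.089, -0.501, 0.861], [0.0, -0.865, -0.503]]
force: [-0.8, -4.6, -2.3]
opening: 0.0201
```

Request:
{"api": "servo_tool", "payload": {"linear": [[0.0,-0.035,-0.009],[0.0,-0.072,-0.016],[0.0,-0.109,-0.021],[0.0,-0.146,-0.023],[0.0,-0.184,-0.023]], "twist": [[-0.074,0.0,0.0],[-0.096,0.0,0.0],[-0.117,0.0,0.0],[-0.139,0.0,0.0],[-0.161,0.0,0.0]], "gripper": [0.53,0.53,0.53,0.53,0.53]}}

```text
time: 6.5
tcp_pos: [0.4871, -0.0877, 0.2024]
eef_rot: [[0.996, -0.053, 0.07], [-0.088, -0.604, 0.792], [-0.0, -0.795, -0.606]]
force: [0.4, -2.7, -1.3]
opening: 0.0203
```

```bash
python3 - <<'E'
from fk import *
s=env.state(); snap('side','s5');im=snap('wrist','w5'); print(s['time'],W2w(s['tcp_pos']),s['force'].round(1),s['opening'])
E
```

```text
6.5 [-1.29002566e+02  2.01190357e-01  2.02447467e+02] [ 0.4 -2.7 -1.3] 0.02030401697330594
```

View pics/s5.png

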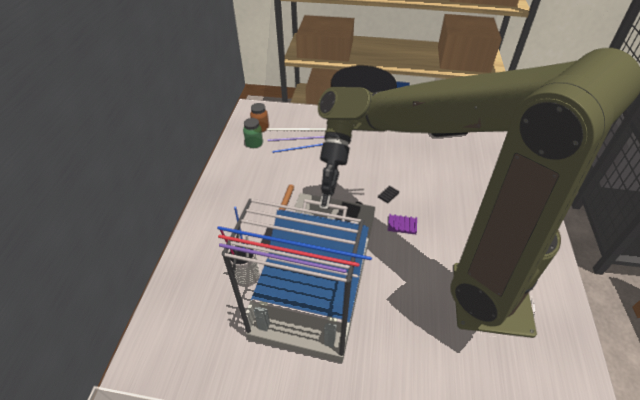

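View pics/w5.png

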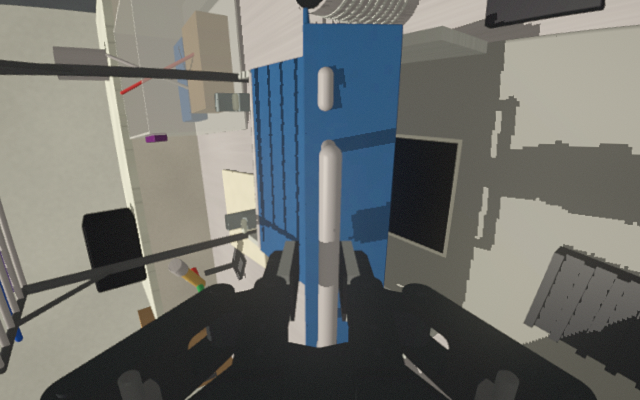

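The panel is rising with the bar caged at u≈330 and resting against the lower finger. The force is about 3 N, so I continue.

Request:
{"api": "servo_tool", "payload": {"linear": [[0.0,-0.037,-0.002],[0.0,-0.075,-0.001],[0.0,-0.112,0.003],[0.0,-0.149,0.009],[0.0,-0.186,0.018]], "twist": [[-0.023,0.0,0.0],[-0.049,0.0,0.0],[-0.076,0.0,0.0],[-0.102,0.0,0.0],[-0.128,0.0,0.0]], "gripper": [0.53,0.53,0.53,0.53,0.53]}}

```text
time: 7.22
tcp_pos: [0.4905, -0.0495, 0.2438]
eef_rot: [[0.996, -0.06, 0.064], [-0.088, -0.681, 0.727], [0.0, -0.73, -0.683]]
force: [-1.8, -2.4, -1.7]
opening: 0.0198
```

Request:
{"api": "servo_tool", "payload": {"linear": [[0.0,-0.037,0.007],[0.0,-0.073,0.017],[0.0,-0.109,0.03],[0.0,-0.143,0.045],[0.0,-0.177,0.062]], "twist": [[-0.025,0.0,0.0],[-0.042,0.0,0.0],[-0.06,0.0,0.0],[-0.077,0.0,0.0],[-0.095,0.0,0.0]], "gripper": [0.53,0.53,0.53,0.53,0.53]}}

```text
time: 7.85
tcp_pos: [0.4949, 0.0002, 0.2694]
eef_rot: [[0.996, -0.065, 0.059], [-0.088, -0.732, 0.675], [-0.0, -0.678, -0.735]]
force: [1.1, -2.0, 0.3]
opening: 0.0199
```

```bash
python3 - <<'E'
from fk import *
s=env.state(); snap('side','s6');im=snap('wrist','w6'); print(s['time'],W2w(s['tcp_pos']),s['force'].round(1),s['opening'])
E
```

```text
7.85 [-4.07284647e+01  1.91198461e-01  2.69364365e+02] [ 1.1 -2.   0.3] 0.019875801754809394
```

View pics/w6.png

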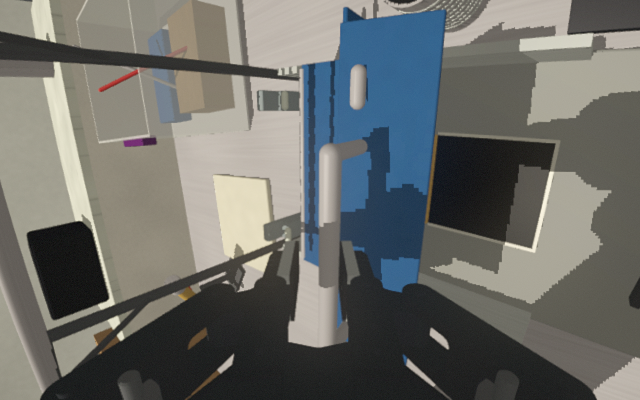

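View pics/s6.png

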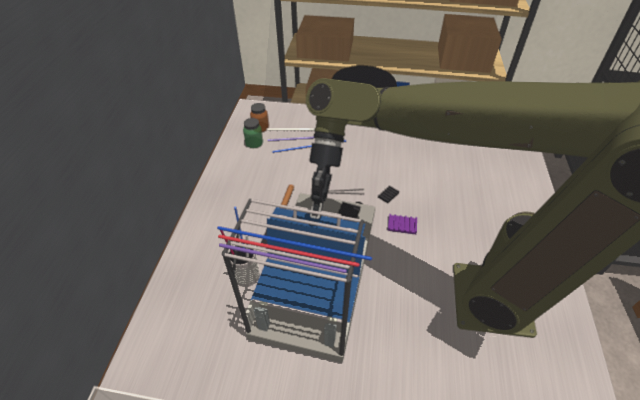

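Still caged, and the rear panel is lying flat. I continue to about 100°.

Request:
{"api": "servo_tool", "payload": {"linear": [[0.0,-0.034,0.017],[0.0,-0.067,0.036],[0.0,-0.098,0.058],[0.0,-0.128,0.082],[0.0,-0.156,0.107]], "twist": [[-0.016,0.0,0.0],[-0.025,0.0,0.0],[-0.034,0.0,0.0],[-0.043,0.0,0.0],[-0.051,0.0,0.0]], "gripper": [0.53,0.53,0.53,0.53,0.53]}}

```text
time: 8.57
tcp_pos: [0.4999, 0.0563, 0.2774]
eef_rot: [[0.996, -0.067, 0.057], [-0.088, -0.759, 0.645], [0.0, -0.648, -0.762]]
force: [-0.2, -1.8, 0.7]
opening: 0.0197
```

Request:
{"api": "servo_tool", "payload": {"linear": [[0.001,-0.027,0.027]], "twist": [[-0.009,0.0,0.0]], "gripper": [0.53]}}

```text
time: 8.7
tcp_pos: [0.5011, 0.0676, 0.2764]
eef_rot: [[0.996, -0.067, 0.056], [-0.088, -0.763, 0.64], [-0.0, -0.643, -0.766]]
force: [0.2, -1.6, -0.6]
opening: 0.0204
```

```bash
python3 - <<'E'
from swing import *
s=env.state(); im=snap('wrist','w7'); print(s['time'],W2w(s['tcp_pos']),W2w(load()[0]),s['force'].round(1),s['opening'],bar(100))
E
```

```text
8.7 [ 2.69090448e+01 -1.77337345e-02  2.76419635e+02] [ 2.59804730e+01 -1.48827397e-01  2.76038391e+02] [ 0.2 -1.6 -0.6] 0.020398627203149205 [ 15.38558531   0.         282.87877699]
```

View pics/w7.png

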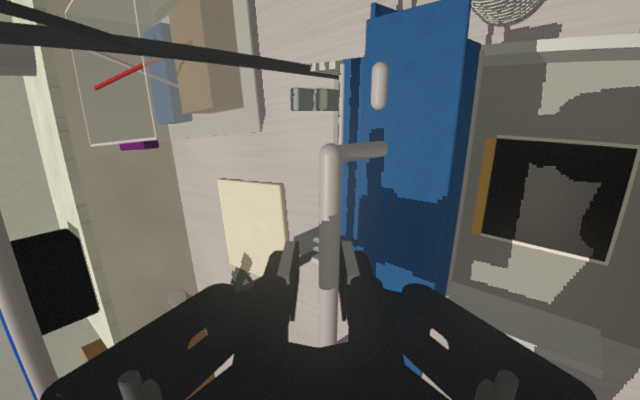

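```bash
python3 - <<'E'
from swing import *
plan([hook(100,40,0),(w2W(bar(100)-20*tz(40)),tilt(40)),(w2W(bar(100)-55*tz(40)),tilt(40)),(w2W([-70,0,325]),tilt(45)),(w2W([-120,0,310]),tilt(53))],.53)
plan([(w2W([-140,0,275]),tilt(62)),(w2W([-125,0,238]),tilt(70)),(w2W(bar(100,75,3)-80*tz(70)),tilt(70)),(w2W(bar(100,75,3)-40*tz(70)),tilt(70)),(w2W(bar(100,75,3)-20*tz(70)),tilt(70))],1)
p=bar(100,75,3); print(ik(w2W(p),tilt(70),env.state()['joint_positions']))
E
```

```text
{"linear": [[0.0, 0.016, 0.0], [-0.001, 0.012, -0.107], [-0.001, 0.012, -0.224], [-0.001, 0.14, -0.331], [-0.001, 0.3, -0.4]], "twist": [[0.0, 0.0, 0.0], [0.0, 0.0, 0.0], [0.0, 0.0, 0.0], [0.111, 0.0, 0.0], [0.289, 0.0, 0.0]], "gripper": [0.53, 0.53, 0.53, 0.53, 0.53]}
STEP TOO BIG 0.06356886030125125 0.0
{"linear": [[0.0, 0.133, 0.017], [0.0, 0.202, 0.132], [0.0, 0.138, 0.334], [0.0, 0.099, 0.461], [0.001, 0.08, 0.525]], "twist": [[0.2, 0.0, 0.0], [0.378, 0.0, 0.0], [0.378, 0.0, 0.0], [0.378, 0.0, 0.0], [0.378, 0.0, 0.0]], "gripper": [1, 1, 1, 1, 1]}
(array([-0.51294081,  0.09293586,  2.09632098,  1.03943867,  1.68831869,
        0.84430802]), np.float64(4.685979176857707e-11))
```

Request:
{"api": "servo_tool", "payload": {"linear": [[0.0,0.016,0.0],[-0.001,0.012,-0.107],[-0.001,0.012,-0.224],[-0.001,0.14,-0.331],[-0.001,0.3,-0.4]], "twist": [[0.0,0.0,0.0],[0.0,0.0,0.0],[0.0,0.0,0.0],[0.111,0.0,0.0],[0.289,0.0,0.0]], "gripper": [0.53,0.53,0.53,0.53,0.53]}}

```text
time: 9.38
tcp_pos: [0.4888, -0.0804, 0.3135]
eef_rot: [[0.996, -0.046, 0.074], [-0.087, -0.599, 0.796], [0.008, -0.799, -0.601]]
force: [0.8, 0.2, -0.4]
opening: 0.0199
```

```bash
python3 - <<'E'
from swing import *
s=env.state(); im=snap('wrist','w8'); print(s['time'],W2w(s['tcp_pos']),s['force'].round(1),s['opening']); snap('side','s8')
E
```

```text
9.375 [-121.58976251   -0.78438177  313.54210146] [ 0.8  0.2 -0.4] 0.01989238914065433
```

View pics/w8.png

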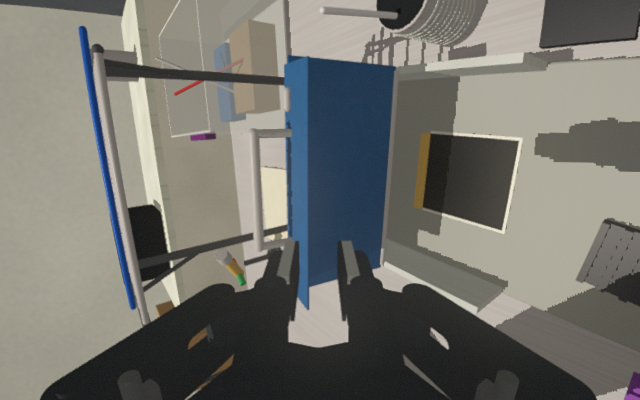

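View pics/s8.png

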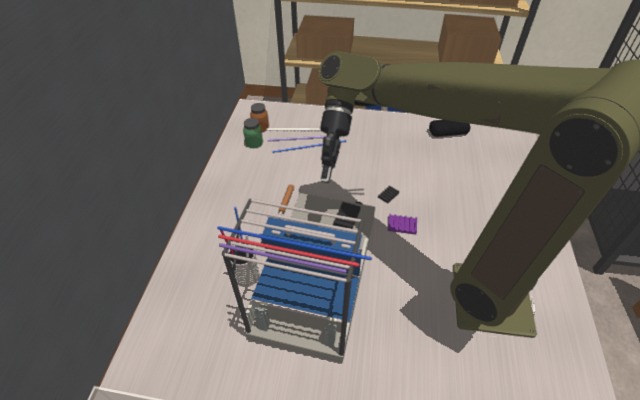

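The panel stands on its own at about 100° (bar at u≈258, upright sheet at 300–390 in the wrist view) and the tool is clear of it. The black plate shows at (470,180). Next, close the gripper and approach the underside of the sheet.

Request:
{"api": "servo_tool", "payload": {"linear": [[0.0,0.133,0.017],[0.0,0.202,0.132],[0.0,0.138,0.334],[0.0,0.099,0.461],[0.001,0.08,0.525]], "twist": [[0.2,0.0,0.0],[0.378,0.0,0.0],[0.378,0.0,0.0],[0.378,0.0,0.0],[0.378,0.0,0.0]], "gripper": [1,1,1,1,1]}}

```text
time: 10.1
tcp_pos: [0.4974, 0.0342, 0.1956]
eef_rot: [[0.996, -0.031, 0.08], [-0.086, -0.34, 0.937], [-0.002, -0.94, -0.341]]
force: [0.7, -0.7, 0.7]
opening: 0.0001
```

```bash
python3 - <<'E'
from swing import *
s=env.state(); im=snap('wrist','w9'); print(s['time'],W2w(s['tcp_pos']),W2w(load()[0]),s['force'].round(1),s['opening'])
print('grip y',proj('wrist',np.array([w2W(bar(f,130,3)+[0,-125,0]) for f in (95,100,105,110)]),s).round())
print('tip apron',proj('wrist',np.array([w2W(bar(f,130,51)+[0,-125,0]) for f in (95,100,105,110)]),s).round())
E
```

```text
10.1 [ -6.72346183   0.75247059 195.59828495] [-8.73960110e+00 -1.43742230e-01  1.96166411e+02] [ 0.7 -0.7  0.7] 0.00013696151272755681
grip y [[194. -17.]
 [198.  -7.]
 [203.   2.]
 [210.   9.]]
tip apron [[173. -85.]
 [166. -64.]
 [164. -46.]
 [165. -31.]]
```

View pics/w9.png

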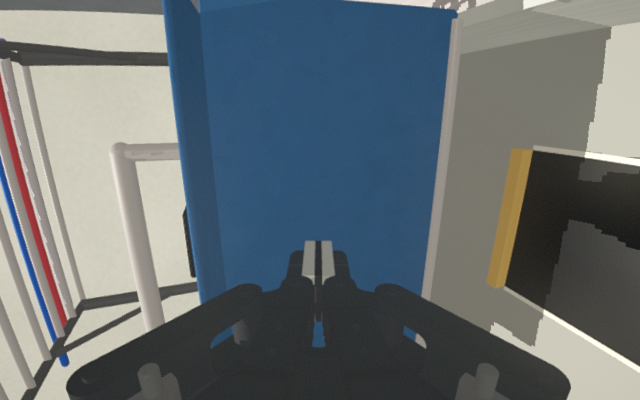

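```bash
cat >> swing.py <<'E'
TP=lambda f: np.interp(f,[100,120,140,160,180],[70,62,52,44,40])
RP=lambda f: np.interp(f,[100,120,140,160,180],[75,80,88,95,97])
def press(f): return w2W(bar(f,RP(f),3)),tilt(TP(f))
E
python3 - <<'E'
from swing import *
fs=np.r_[96,99,103,107,112]; plan([press(f) if f>=100 else (w2W(bar(f,75,3)),tilt(70)) for f in fs],1)
for i in range(2):
    fs=112+np.arange(1,6)*4.6+23*i; plan([press(f) for f in fs],1); print(fs)
E
```

```text
{"linear": [[0.0, 0.004, 0.05], [0.0, 0.001, 0.062], [0.0, -0.005, 0.079], [0.0, -0.011, 0.097], [0.0, -0.016, 0.119]], "twist": [[0.0, 0.0, 0.0], [0.0, 0.0, 0.0], [-0.027, 0.0, 0.0], [-0.063, 0.0, 0.0], [-0.107, 0.0, 0.0]], "gripper": [1, 1, 1, 1, 1]}
{"linear": [[0.0, -0.005, 0.021], [0.0, -0.008, 0.043], [0.0, -0.012, 0.065], [0.0, -0.014, 0.089], [0.0, -0.013, 0.112]], "twist": [[-0.041, 0.0, 0.0], [-0.085, 0.0, 0.0], [-0.136, 0.0, 0.0], [-0.187, 0.0, 0.0], [-0.238, 0.0, 0.0]], "gripper": [1, 1, 1, 1, 1]}
[116.6 121.2 125.8 130.4 135. ]
{"linear": [[0.0, -0.002, 0.024], [0.0, -0.002, 0.049], [0.0, 0.001, 0.074], [0.0, 0.006, 0.099], [0.0, 0.014, 0.123]], "twist": [[-0.051, 0.0, 0.0], [-0.093, 0.0, 0.0], [-0.134, 0.0, 0.0], [-0.175, 0.0, 0.0], [-0.215, 0.0, 0.0]], "gripper": [1, 1, 1, 1, 1]}
[139.6 144.2 148.8 153.4 158. ]
```

Request:
{"api": "servo_tool", "payload": {"linear": [[0.0,0.004,0.05],[0.0,0.001,0.062],[0.0,-0.005,0.079],[0.0,-0.011,0.097],[0.0,-0.016,0.119]], "twist": [[0.0,0.0,0.0],[0.0,0.0,0.0],[-0.027,0.0,0.0],[-0.063,0.0,0.0],[-0.107,0.0,0.0]], "gripper": [1,1,1,1,1]}}

```text
time: 10.78
tcp_pos: [0.5015, 0.067, 0.1891]
eef_rot: [[0.996, -0.037, 0.081], [-0.089, -0.42, 0.903], [0.001, -0.907, -0.422]]
force: [0.1, -2.9, -1.1]
opening: 0.0003
```

Request:
{"api": "servo_tool", "payload": {"linear": [[0.0,-0.005,0.021],[0.0,-0.008,0.043],[0.0,-0.012,0.065],[0.0,-0.014,0.089],[0.0,-0.013,0.112]], "twist": [[-0.041,0.0,0.0],[-0.085,0.0,0.0],[-0.136,0.0,0.0],[-0.187,0.0,0.0],[-0.238,0.0,0.0]], "gripper": [1,1,1,1,1]}}

```text
time: 11.4
tcp_pos: [0.5039, 0.0999, 0.1782]
eef_rot: [[0.996, -0.051, 0.071], [-0.087, -0.581, 0.81], [0.0, -0.813, -0.583]]
force: [0.4, -1.7, 0.9]
opening: -0.0002
```

```bash
python3 - <<'E'
from swing import *
s=env.state(); im=snap('wrist','w10'); print(s['time'],W2w(s['tcp_pos']),W2w(load()[0]),s['force'].round(1)); snap('side','s10')
E
```

```text
11.4 [5.93166779e+01 2.39466967e-02 1.78249385e+02] [ 8.61896471e+01 -1.05075594e-01  1.53079010e+02] [ 0.4 -1.7  0.9]
```

View pics/w10.png

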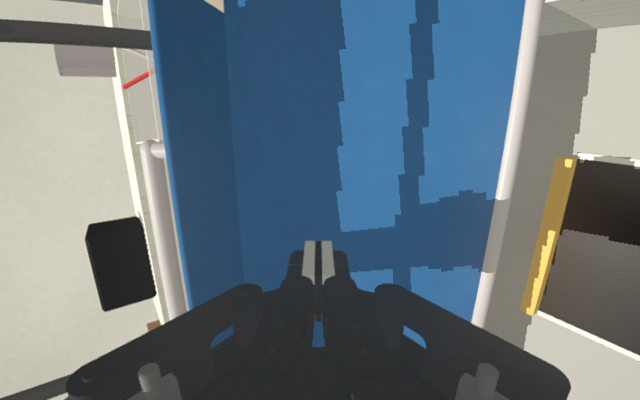

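View pics/s10.png

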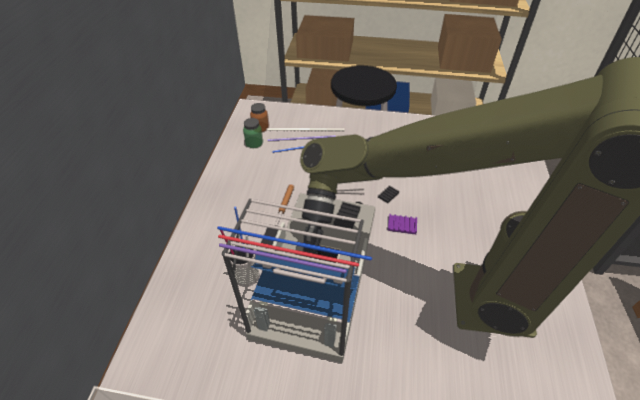

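The push is going well (about 2 N). I continue with the next call.

Request:
{"api": "servo_tool", "payload": {"linear": [[0.0,-0.002,0.024],[0.0,-0.002,0.049],[0.0,0.001,0.074],[0.0,0.006,0.099],[0.0,0.014,0.123]], "twist": [[-0.051,0.0,0.0],[-0.093,0.0,0.0],[-0.134,0.0,0.0],[-0.175,0.0,0.0],[-0.215,0.0,0.0]], "gripper": [1,1,1,1,1]}}

```text
time: 12.12
tcp_pos: [0.5063, 0.1272, 0.153]
eef_rot: [[0.996, -0.062, 0.061], [-0.088, -0.708, 0.701], [-0.0, -0.704, -0.711]]
force: [0.8, -0.7, 1.2]
opening: -0.0002
```

```bash
python3 - <<'E'
from swing import *
s=env.state(); im=snap('wrist','w11'); print(s['time'],W2w(s['tcp_pos']),W2w(load()[0]),s['force'].round(1))
for i,fs in enumerate([158+np.arange(1,6)*1.8, 167+np.arange(1,6)*1.0,172+np.arange(1,6)*1.0]): print(fs); plan([press(f) for f in fs],1)
E
```

```text
12.125 [8.67273237e+01 6.22545870e-02 1.52986085e+02] [ 8.61896471e+01 -1.05075594e-01  1.53079010e+02] [ 0.8 -0.7  1.2]
[159.8 161.6 163.4 165.2 167. ]
{"linear": [[0.0, 0.001, 0.01], [0.0, 0.005, 0.02], [0.0, 0.009, 0.029], [0.0, 0.013, 0.038], [0.0, 0.017, 0.047]], "twist": [[-0.016, 0.0, 0.0], [-0.025, 0.0, 0.0], [-0.033, 0.0, 0.0], [-0.041, 0.0, 0.0], [-0.049, 0.0, 0.0]], "gripper": [1, 1, 1, 1, 1]}
[168. 169. 170. 171. 172.]
{"linear": [[0.0, 0.002, 0.005], [0.0, 0.005, 0.01], [0.0, 0.007, 0.015], [0.0, 0.01, 0.02], [0.0, 0.013, 0.025]], "twist": [[-0.005, 0.0, 0.0], [-0.009, 0.0, 0.0], [-0.014, 0.0, 0.0], [-0.018, 0.0, 0.0], [-0.023, 0.0, 0.0]], "gripper": [1, 1, 1, 1, 1]}
[173. 174. 175. 176. 177.]
{"linear": [[0.0, 0.002, 0.005], [0.0, 0.005, 0.01], [0.0, 0.008, 0.015], [0.0, 0.011, 0.02], [0.0, 0.014, 0.024]], "twist": [[-0.004, 0.0, 0.0], [-0.008, 0.0, 0.0], [-0.013, 0.0, 0.0], [-0.017, 0.0, 0.0], [-0.022, 0.0, 0.0]], "gripper": [1, 1, 1, 1, 1]}
```

View pics/w11.png

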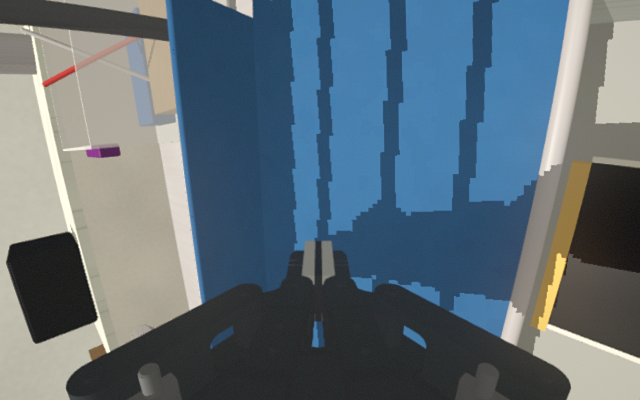

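Request:
{"api": "servo_tool", "payload": {"linear": [[0.0,0.001,0.01],[0.0,0.005,0.02],[0.0,0.009,0.029],[0.0,0.013,0.038],[0.0,0.017,0.047]], "twist": [[-0.016,0.0,0.0],[-0.025,0.0,0.0],[-0.033,0.0,0.0],[-0.041,0.0,0.0],[-0.049,0.0,0.0]], "gripper": [1,1,1,1,1]}}

```text
time: 12.8
tcp_pos: [0.5069, 0.1329, 0.1395]
eef_rot: [[0.996, -0.065, 0.06], [-0.088, -0.733, 0.674], [-0.0, -0.677, -0.736]]
force: [-0.1, -0.4, 0.5]
opening: -0.0001
```

Request:
{"api": "servo_tool", "payload": {"linear": [[0.0,0.002,0.005],[0.0,0.005,0.01],[0.0,0.007,0.015],[0.0,0.01,0.02],[0.0,0.013,0.025]], "twist": [[-0.005,0.0,0.0],[-0.009,0.0,0.0],[-0.014,0.0,0.0],[-0.018,0.0,0.0],[-0.023,0.0,0.0]], "gripper": [1,1,1,1,1]}}

```text
time: 13.42
tcp_pos: [0.5071, 0.1353, 0.1316]
eef_rot: [[0.996, -0.066, 0.058], [-0.088, -0.745, 0.661], [-0.0, -0.663, -0.748]]
force: [-0.6, -0.9, 1.3]
opening: -0.0005
```

```bash
python3 - <<'E'
from swing import *
s=env.state(); im=snap('wrist','w12'); print(s['time'],W2w(s['tcp_pos']),s['force'].round(1)); snap('side','s12')
E
```

```text
13.425 [ 9.48332590e+01 -3.69610692e-02  1.31565441e+02] [-0.6 -0.9  1.3]
```

View pics/s12.png

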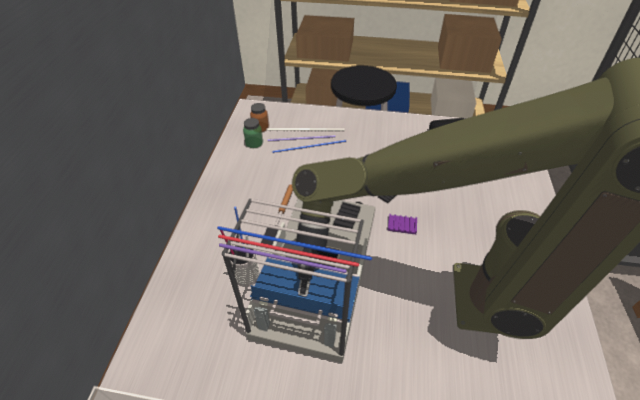

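Request:
{"api": "servo_tool", "payload": {"linear": [[0.0,0.002,0.005],[0.0,0.005,0.01],[0.0,0.008,0.015]], "twist": [[-0.004,0.0,0.0],[-0.008,0.0,0.0],[-0.013,0.0,0.0]], "gripper": [1,1,1]}}

```text
time: 13.9
tcp_pos: [0.5074, 0.1363, 0.128]
eef_rot: [[0.996, -0.065, 0.057], [-0.086, -0.752, 0.654], [0.0, -0.656, -0.754]]
force: [-6.1, -7.7, 11.5]
opening: 0.0003
```

```bash
python3 - <<'E'
from swing import *
s=env.state(); im=snap('wrist','w13'); print(s['time'],W2w(s['tcp_pos']),s['force'].round(1)); 
save(*press(175))
im=snap('side','s13'); cv2.imwrite('pics/s13z.png',cv2.resize(im[200:370,210:390],None,fx=4,fy=3.5)[:,:,::-1])
for f in (172,174,176,178,180):
  print(f,proj('wrist',np.array([w2W(bar(f,130,d)+[0,-125,0]) for d in (3,51)]),s).round(1).tolist(),proj('wrist',np.array([w2W(bar(f)+[0,y,0]) for y in (-55,0)]),s).round(1).tolist(),proj('side',np.array([w2W(bar(f,130,51)+[0,y,0]) for y in (-125,125)])).round(1).tolist())
E
```

```text
13.9 [ 95.86457482  -0.27879996 128.02953412] [-6.1 -7.7 11.5]
172 [[255.1, -0.4], [157.7, -38.2]] [[198.8, 146.3], [208.7, 236.0]] [[247.1, 281.6], [351.4, 304.5]]
174 [[261.7, 2.3], [167.0, -32.4]] [[207.0, 145.3], [216.0, 232.8]] [[247.0, 283.4], [351.1, 306.3]]
176 [[268.3, 4.9], [176.0, -27.1]] [[215.0, 144.3], [223.1, 229.8]] [[247.0, 285.1], [350.8, 308.0]]
178 [[274.8, 7.2], [184.8, -22.2]] [[222.8, 143.4], [230.1, 227.0]] [[246.9, 286.8], [350.5, 309.8]]
180 [[281.2, 9.5], [193.3, -17.6]] [[230.5, 142.6], [237.0, 224.4]] [[246.9, 288.5], [350.2, 311.4]]
```

View pics/w13.png

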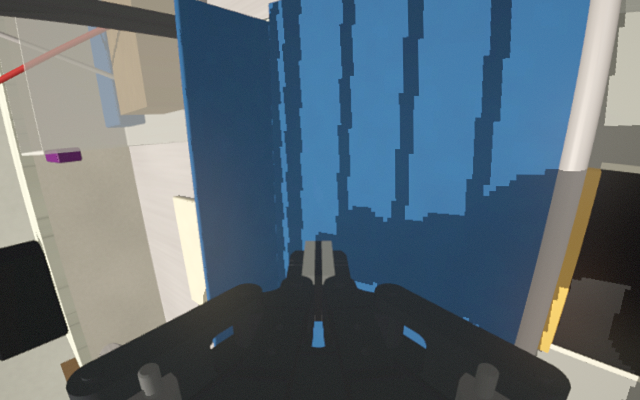

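View pics/s13z.png

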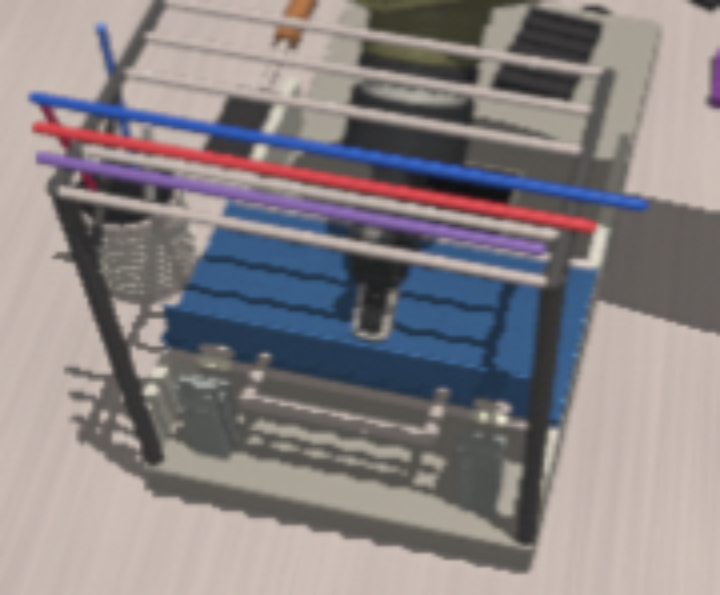

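```bash
python3 - <<'E'
from swing import *
p,R=load()
plan([(p+RW@np.array([-.0005*i,0,-.001*i]),R) for i in (1,2,3)],1)
E
```

```text
{"linear": [[0.0, 0.003, 0.001], [0.0, 0.007, 0.003], [0.0, 0.01, 0.004]], "twist": [[0.0, 0.0, 0.0], [0.0, 0.0, 0.0], [0.0, 0.0, 0.0]], "gripper": [1, 1, 1]}
```

Request:
{"api": "servo_tool", "payload": {"linear": [[0.0,0.003,0.001],[0.0,0.007,0.003],[0.0,0.01,0.004]], "twist": [[0.0,0.0,0.0],[0.0,0.0,0.0],[0.0,0.0,0.0]], "gripper": [1,1,1]}}

```text
time: 14.38
tcp_pos: [0.5076, 0.136, 0.1269]
eef_rot: [[0.996, -0.064, 0.057], [-0.086, -0.749, 0.657], [0.001, -0.66, -0.752]]
force: [-4.8, 1.1, 12.8]
opening: -0.0001
```

```bash
python3 - <<'E'
from swing import *
s=env.state(); im=snap('wrist','w14'); print(s['time'],W2w(s['tcp_pos']),W2w(load()[0]),(RW.T@s['force']).round(1)); 
E
```

```text
14.375 [ 95.6151012   -0.45955038 126.92223854] [9.43944632e+01 7.62492739e-14 1.23525285e+02] [ 0.7  4.9 12.8]
```

View pics/w14.png

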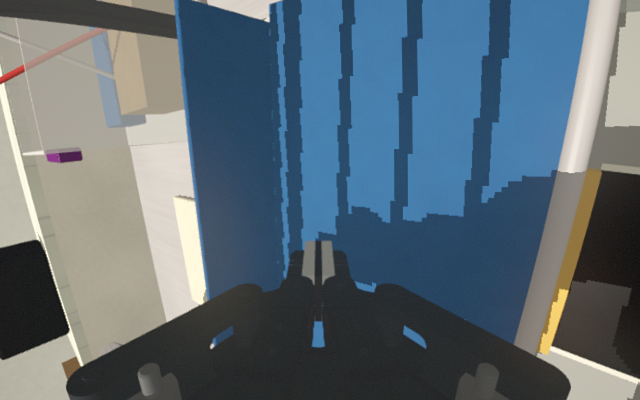

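```bash
python3 - <<'E'
from swing import *
p,R=load()
plan([(p+RW@np.array([0,0,-.0007*i]),R) for i in (1,2,3)],1)
E
```

```text
{"linear": [[0.0, 0.002, 0.002], [0.0, 0.003, 0.004], [0.0, 0.005, 0.005]], "twist": [[0.0, 0.0, 0.0], [0.0, 0.0, 0.0], [0.0, 0.0, 0.0]], "gripper": [1, 1, 1]}
```

Request:
{"api": "servo_tool", "payload": {"linear": [[0.0,0.002,0.002],[0.0,0.003,0.004],[0.0,0.005,0.005]], "twist": [[0.0,0.0,0.0],[0.0,0.0,0.0],[0.0,0.0,0.0]], "gripper": [1,1,1]}}

```text
time: 14.8
tcp_pos: [0.5074, 0.1351, 0.1224]
eef_rot: [[0.996, -0.065, 0.058], [-0.087, -0.752, 0.654], [0.001, -0.656, -0.754]]
force: [0.1, -0.6, 0.4]
opening: -0.0
```

```bash
python3 - <<'E'
from swing import *
s=env.state(); im=snap('wrist','w15'); print(s['time'],W2w(s['tcp_pos']),W2w(load()[0]),(RW.T@s['force']).round(1))
p,R=load()
plan([(p+RW@np.array([0,0,-.0007*i]),R) for i in (1,2,3)],1)
E
```

```text
14.8 [ 94.74355226  -0.39231267 122.41954144] [9.42464874e+01 1.29485803e-13 1.21409132e+02] [-0.6 -0.2  0.4]
{"linear": [[0.0, 0.002, 0.002], [0.0, 0.003, 0.004], [0.0, 0.005, 0.005]], "twist": [[0.0, 0.0, 0.0], [0.0, 0.0, 0.0], [0.0, 0.0, 0.0]], "gripper": [1, 1, 1]}
```

Request:
{"api": "servo_tool", "payload": {"linear": [[0.0,0.002,0.002],[0.0,0.003,0.004],[0.0,0.005,0.005]], "twist": [[0.0,0.0,0.0],[0.0,0.0,0.0],[0.0,0.0,0.0]], "gripper": [1,1,1]}}

```text
time: 15.22
tcp_pos: [0.5076, 0.135, 0.1215]
eef_rot: [[0.996, -0.065, 0.058], [-0.087, -0.75, 0.655], [0.001, -0.658, -0.753]]
force: [-4.0, -0.4, 11.2]
opening: 0.0002
```

```bash
python3 - <<'E'
from swing import *
s=env.state(); im=snap('wrist','w16'); print(s['time'],W2w(s['tcp_pos']),W2w(load()[0]),(RW.T@s['force']).round(1))
im=snap('side','s16'); cv2.imwrite('pics/s16z.png',cv2.resize(im[200:370,210:390],None,fx=4,fy=3.5)[:,:,::-1])
p,R=load()
plan([(p+RW@np.array([0,0,-.001*i]),R) for i in (1,2,3)],1)
E
```

```text
15.225 [ 94.60793956  -0.52444038 121.50750061] [9.40985116e+01 1.82722333e-13 1.19292979e+02] [-0.8  3.9 11.2]
{"linear": [[0.0, 0.002, 0.003], [0.0, 0.004, 0.005], [0.0, 0.007, 0.008]], "twist": [[0.0, 0.0, 0.0], [0.0, 0.0, 0.0], [0.0, 0.0, 0.0]], "gripper": [1, 1, 1]}
```

View pics/s16z.png

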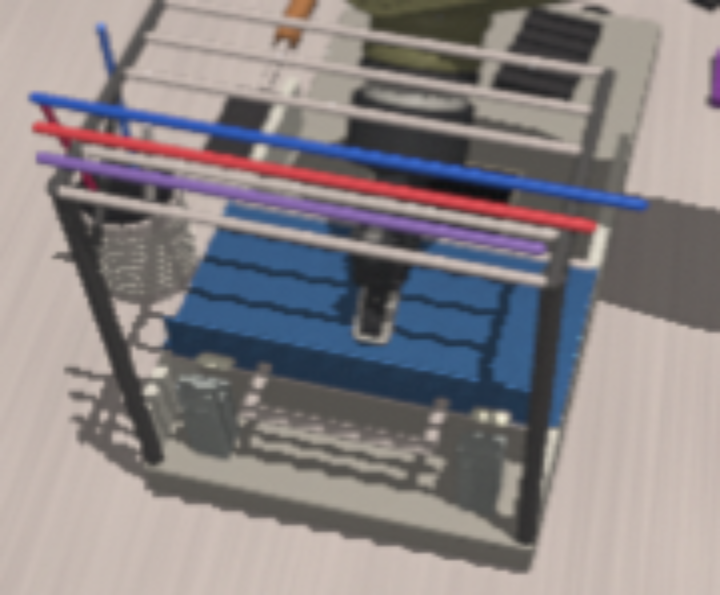

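View pics/w16.png

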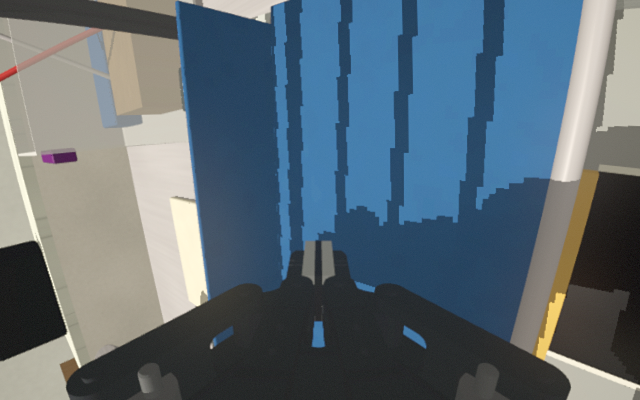

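Request:
{"api": "servo_tool", "payload": {"linear": [[0.0,0.002,0.003],[0.0,0.004,0.005],[0.0,0.007,0.008]], "twist": [[0.0,0.0,0.0],[0.0,0.0,0.0],[0.0,0.0,0.0]], "gripper": [1,1,1]}}

```text
time: 15.7
tcp_pos: [0.5078, 0.1351, 0.1209]
eef_rot: [[0.996, -0.063, 0.056], [-0.084, -0.749, 0.657], [0.001, -0.66, -0.751]]
force: [-11.7, -6.6, 25.3]
opening: 0.0
```

```bash
python3 - <<'E'
from swing import *
s=env.state(); print(s['time'],W2w(s['tcp_pos']),W2w(load()[0]),(RW.T@s['force']).round(1))
p,R=load()
a=np.array([95,0,140.]); 
plan([(w2W([94,0,128]),R),(w2W([90,0,150]),R),(w2W([50,0,185]),R),(w2W([5,0,210]),R),(w2W([-45,0,235]),tilt(38))],1)
plan([(w2W([-95,0,250]),tilt(32)),(w2W([-140,0,265]),tilt(26)),(w2W([-160,0,280]),tilt(22)),(w2W([-160,0,300]),tilt(18))],-1)
E
```

```text
15.7 [ 94.75440168  -0.77995462 120.94592543] [9.40881631e+01 1.99899463e-13 1.16103952e+02] [-7.6 11.1 25.3]
{"linear": [[0.0, -0.026, -0.03], [0.0, -0.064, -0.094], [0.0, -0.04, -0.27], [0.0, 0.019, -0.431], [0.0, 0.09, -0.603]], "twist": [[0.0, 0.0, 0.0], [0.0, 0.0, 0.0], [0.0, 0.0, 0.0], [0.0, 0.0, 0.0], [-0.067, 0.0, 0.0]], "gripper": [1, 1, 1, 1, 1]}
{"linear": [[0.0, 0.1, -0.142], [0.0, 0.188, -0.274], [0.0, 0.21, -0.354], [0.0, 0.169, -0.407]], "twist": [[-0.133, 0.0, 0.0], [-0.266, 0.0, 0.0], [-0.355, 0.0, 0.0], [-0.444, 0.0, 0.0]], "gripper": [-1, -1, -1, -1]}
```

It is bottomed flat at 25 N. I retreat now.

Request:
{"api": "servo_tool", "payload": {"linear": [[0.0,-0.026,-0.03],[0.0,-0.064,-0.094],[0.0,-0.04,-0.27],[0.0,0.019,-0.431],[0.0,0.09,-0.603]], "twist": [[0.0,0.0,0.0],[0.0,0.0,0.0],[0.0,0.0,0.0],[0.0,0.0,0.0],[-0.067,0.0,0.0]], "gripper": [1,1,1,1,1]}}

```text
time: 16.32
tcp_pos: [0.494, -0.0056, 0.2359]
eef_rot: [[0.996, -0.07, 0.053], [-0.088, -0.786, 0.611], [-0.001, -0.614, -0.789]]
force: [0.9, 0.2, -0.1]
opening: -0.0002
```

Request:
{"api": "servo_tool", "payload": {"linear": [[0.0,0.1,-0.142],[0.0,0.188,-0.274],[0.0,0.21,-0.354],[0.0,0.169,-0.407]], "twist": [[-0.133,0.0,0.0],[-0.266,0.0,0.0],[-0.355,0.0,0.0],[-0.444,0.0,0.0]], "gripper": [-1,-1,-1,-1]}}

```text
time: 16.82
tcp_pos: [0.4843, -0.1202, 0.3009]
eef_rot: [[0.996, -0.087, 0.027], [-0.091, -0.948, 0.305], [-0.001, -0.306, -0.952]]
force: [0.2, 0.1, -0.8]
opening: 0.072
```

```bash
python3 - <<'E'
from swing import *
im=snap('side','s17'); cv2.imwrite('pics/s17z.png',cv2.resize(im[200:370,210:390],None,fx=4,fy=3.5)[:,:,::-1])
s=env.state(); im=snap('wrist','w17'); print(s['time'],W2w(s['tcp_pos']),s['force'].round(1),s['joint_velocities'].round(2)); snap('top','t17')
for f in (172,174,176,178,180):
  print(f,proj('side',np.array([w2W(bar(f,130,51)+[0,y,0]) for y in (-125,125)])).round(1).tolist())
E
```

```text
16.875 [-160.57797982   -1.13657698  305.34762348] [1.5 1.3 2.9] [-0.01  0.   -0.01  0.08 -0.02 -0.07]
172 [[247.1, 281.6], [351.4, 304.5]]
174 [[247.0, 283.4], [351.1, 306.3]]
176 [[247.0, 285.1], [350.8, 308.0]]
178 [[246.9, 286.8], [350.5, 309.8]]
180 [[246.9, 288.5], [350.2, 311.4]]
```

View pics/s17z.png

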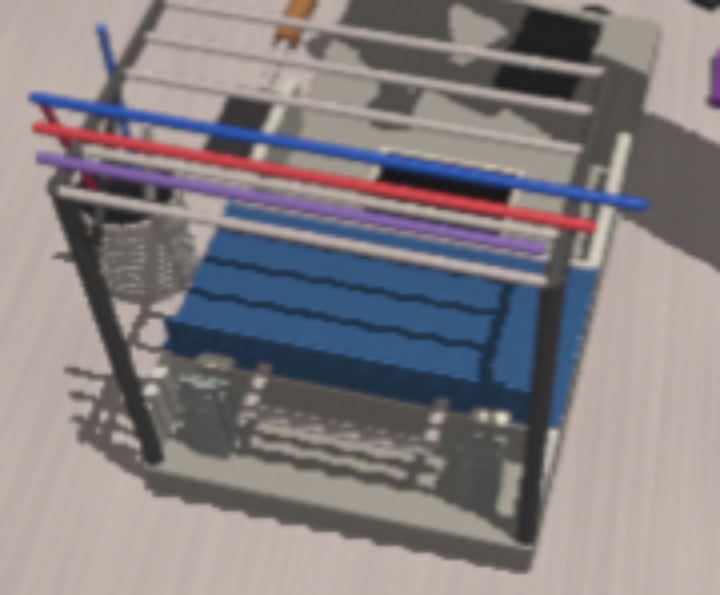

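View pics/w17.png

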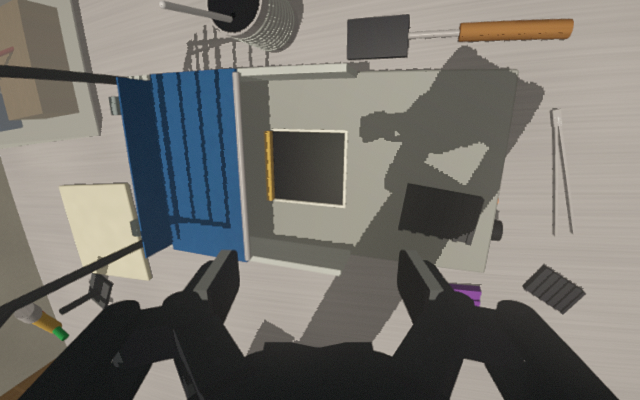

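View pics/t17.png

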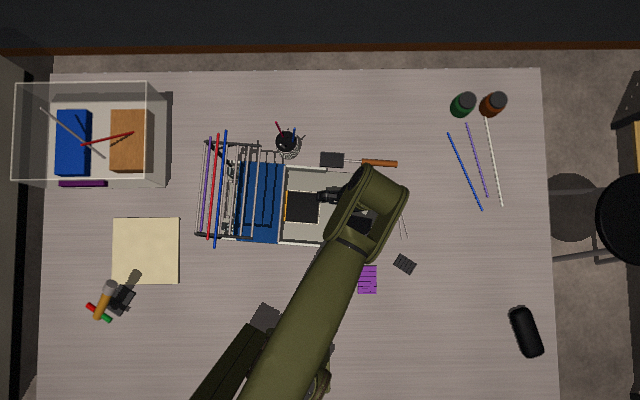

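```bash
python3 - <<'E'
from swing import *
s=env.state(); im=snap('wrist','w18'); s2=env.state(); print(s['tcp_pos']-load()[0],s2['tcp_pos']-load()[0],s['joint_velocities'].round(3))
cv2.imwrite('pics/w18z.png',cv2.resize(im[100:280,240:500],None,fx=3,fy=3,interpolation=cv2.INTER_CUBIC)[:,:,::-1])
json.dump({k:np.array(v).tolist() for k,v in s.items()},open('s18.json','w'))
for n,m in dict(pr=(-117,-50,50),pn=(-117,50,50),ff=(-12,-50,60),fn=(-12,50,60),hm=(0,-125,115),hp=(0,125,115),dm=(-310,-125,50),dp=(-310,125,50)).items():
    u=proj('wrist',w2W(m),s)[0]; print(n,u.round(1),((u-[240,100]+.5)*3-.5).round())
E
```

```text
[5.52619262e-04 7.69803911e-05 2.19014517e-03] [3.83790704e-05 2.34764430e-04 5.59509947e-04] [-0.006  0.026  0.044 -0.    -0.003 -0.006]
pr [346.  131.3] [319.  95.]
pn [344. 205.] [313. 316.]
ff [269.4 130.2] [89. 92.]
fn [272.3 200.2] [ 98. 302.]
hm [235.9  66.8] [-11. -99.]
hp [249.1 262.1] [ 28. 487.]
dm [523.1  66. ] [ 850. -101.]
dp [487.2 273.9] [743. 523.]
```

View pics/w18z.png

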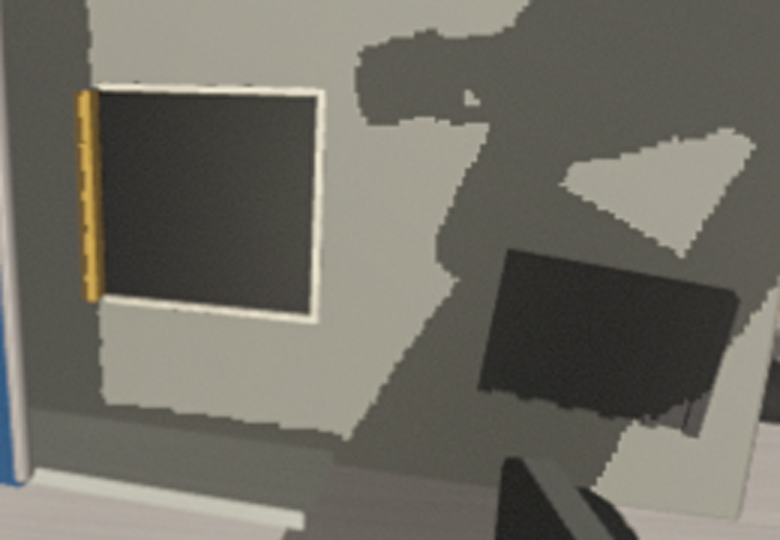

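```bash
python3 - <<'E'
from swing import *
s={k:np.array(v) for k,v in json.load(open('s18.json')).items()}
U=np.array([(508,250),(740,294),(698,436),(480,389)]); uv=(U+.5)/3-.5+[240,100]
P=onz('wrist',uv,.066,s); w=np.array([W2w(p) for p in P]); print(w.round(1)); print(np.linalg.norm(np.roll(w,-1,0)-w,axis=1).round(1)); 
d=(w[1]-w[0])[:2]; print(np.degrees(np.arctan2(d[1],d[0])), w.mean(0)); d=(w[2]-w[3])[:2];print(np.degrees(np.arctan2(d[1],d[0])));d=(w[3]-w[0])[:2];print(np.degrees(np.arctan2(d[1],d[0])))
# height check: two views of center: triangulate with top/wrist earlier w2 corner picks
s2={k:np.array(v) for k,v in json.load(open('s2.json')).items()}
U2=np.array([(323,390),(528,409),(507,545),(312,522)]); uv2=(U2+.5)/3-.5+[180,60]
for a,b in zip(uv,uv2):
    e1,v1=ray('wrist',a,s);e2,v2=ray('wrist',b,s2);A=np.c_[v1[0],-v2[0]];t=np.linalg.lstsq(A,e2-e1,rcond=None)[0]; print('tri',W2w(e1+t[0]*v1[0]).round(1))
E
```

```text
[[-201.1    8.9   66. ]
 [-289.5   19.6   66. ]
 [-282.9   80.5   66. ]
 [-194.8   70.6   66. ]]
[89.1 61.3 88.7 62. ]
173.1017836973498 [-242.08644043   44.90696885   66.        ]
173.56768202716316
84.14117810567971
tri [-201.1    8.3   68.6]
tri [-288.3   18.2   71.5]
tri [-280.2   75.1   79. ]
tri [-194.8   70.7   65.6]
```

```bash
cat >> swing.py <<'E'
def tmo(t,yaw):
    Rw=RW@Ro.from_euler('z',np.radians(yaw)).as_matrix()
    z=Rw@tz(t); y=Rw@np.array([0,-1.,0]); return np.c_[np.cross(y,z),y,z]
E
python3 - <<'E'
from swing import *
q=env.state()['joint_positions']
for x,y,z,yw,t in [(-242,45,140,-6.6,15),(-240,45,50,-6.6,15),(-57,0,50,0,15),(-50,0,50,0,15)]:
    q,e=ik(w2W([x,y,z]),tmo(t,yw),q); print(q.round(2),e.round(4),rackd(q))
line(w2W([-240,45,150]),tmo(15,-6.6),10,-1)
E
```

```text
[-0.68 -0.14  2.08  0.24  1.32 -0.55] 0.0 (275, 'fore', np.float64(0.6), array([-187.,  243.,  496.]))
[-0.67 -0.01  2.14  0.26  1.15 -0.59] 0.0 (265, 'fore', np.float64(0.58), array([-189.,  238.,  453.]))
[-0.29 -0.01  2.14  0.29  1.09 -0.34] 0.0 (146, 'fore', np.float64(0.7), array([-98., 153., 413.]))
[-0.27 -0.02  2.14  0.29  1.08 -0.33] 0.0 (141, 'fore', np.float64(0.7), array([-93., 153., 413.]))
{"linear": [[-0.015, 0.041, 0.039], [-0.03, 0.082, 0.079], [-0.045, 0.122, 0.118], [-0.06, 0.163, 0.157], [-0.075, 0.204, 0.197]], "twist": [[-0.008, -0.002, -0.186], [-0.017, -0.004, -0.372], [-0.025, -0.006, -0.558], [-0.034, -0.008, -0.743], [-0.042, -0.01, -0.929]], "gripper": [-1, -1, -1, -1, -1]}
{"linear": [[-0.038, 0.019, 0.04], [-0.075, 0.039, 0.081], [-0.113, 0.058, 0.121], [-0.15, 0.077, 0.162], [-0.188, 0.096, 0.202]], "twist": [[-0.008, -0.002, -0.186], [-0.017, -0.004, -0.372], [-0.025, -0.006, -0.558], [-0.034, -0.007, -0.744], [-0.042, -0.009, -0.93]], "gripper": [-1, -1, -1, -1, -1]}
```

Request:
{"api": "servo_tool", "payload": {"linear": [[-0.015,0.041,0.039],[-0.03,0.082,0.079],[-0.045,0.122,0.118],[-0.06,0.163,0.157],[-0.075,0.204,0.197]], "twist": [[-0.008,-0.002,-0.186],[-0.017,-0.004,-0.372],[-0.025,-0.006,-0.558],[-0.034,-0.008,-0.743],[-0.042,-0.01,-0.929]], "gripper": [-1,-1,-1,-1,-1]}}

```text
time: 17.65
tcp_pos: [0.4577, -0.1561, 0.2227]
eef_rot: [[0.796, 0.604, 0.026], [0.575, -0.77, 0.278], [0.188, -0.207, -0.96]]
force: [1.2, -0.2, -0.1]
opening: 0.0852
```

Request:
{"api": "servo_tool", "payload": {"linear": [[-0.038,0.019,0.04],[-0.075,0.039,0.081],[-0.113,0.058,0.121],[-0.15,0.077,0.162],[-0.188,0.096,0.202],[-0.188,0.096,0.202]], "twist": [[-0.008,-0.002,-0.186],[-0.017,-0.004,-0.372],[-0.025,-0.006,-0.558],[-0.034,-0.007,-0.744],[-0.042,-0.009,-0.93],[-0.042,-0.009,-0.93]], "gripper": [-1,-1,-1,-1,-1,-1]}}

```text
$: bad value
```

Request:
{"api": "servo_tool", "payload": {"linear": [[-0.038,0.019,0.04],[-0.075,0.039,0.081],[-0.113,0.058,0.121],[-0.15,0.077,0.162],[-0.188,0.096,0.202]], "twist": [[-0.008,-0.002,-0.186],[-0.017,-0.004,-0.372],[-0.025,-0.006,-0.558],[-0.034,-0.007,-0.744],[-0.042,-0.009,-0.93]], "gripper": [-1,-1,-1,-1,-1]}}

```text
time: 18.27
tcp_pos: [0.4315, -0.1937, 0.1481]
eef_rot: [[0.191, 0.98, 0.05], [0.946, -0.197, 0.256], [0.261, -0.002, -0.965]]
force: [-0.0, 0.7, -0.4]
opening: 0.0851
```

Request:
{"api": "servo_tool", "payload": {"linear": [[0,0,0],[0,0,0]], "twist": [[0,0,0],[0,0,0]], "gripper": [-1,-1]}}

```text
time: 18.52
tcp_pos: [0.4327, -0.1938, 0.1502]
eef_rot: [[0.197, 0.979, 0.052], [0.945, -0.204, 0.255], [0.26, -0.001, -0.966]]
force: [0.7, -0.1, 0.1]
opening: 0.0856
```

```bash
python3 - <<'E'
from swing import *
s=env.state(); im=snap('wrist','w19'); print(s['time'],s['tcp_pos']-load()[0],W2w(s['tcp_pos'])); 
json.dump({k:np.array(v).tolist() for k,v in s.items()},open('s19.json','w'))
w=np.array([[-201.1,8.9,66.],[-289.5,19.6,66],[-282.9,80.5,66],[-194.8,70.6,66]])
print(proj('wrist',np.array([w2W(p) for p in w]),s).round(1))
E
```

```text
18.525 [-1.31335674e-05  3.77327557e-04  5.47816294e-05] [-239.52516438   45.12715522  150.16960111]
[[357.  181.3]
 [356.  290.3]
 [281.2 290.9]
 [280.1 182.5]]
```

View pics/w19.png

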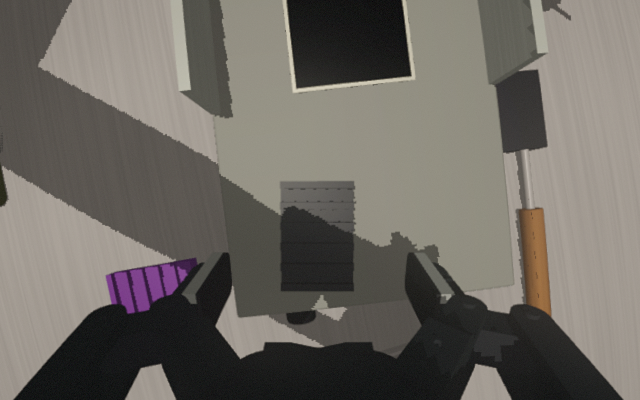

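The mould is square in the view (280–354 × 181–291), centred between the fingers and where I predicted it. I descend now.

```bash
python3 - <<'E'
from swing import *
line(w2W([-239,45,51]),tmo(15,-6.6),5,-1)
E
```

```text
{"linear": [[-0.017, 0.0, 0.064], [-0.033, 0.0, 0.128], [-0.05, 0.0, 0.192], [-0.066, 0.0, 0.256], [-0.083, 0.0, 0.32]], "twist": [[0.0, 0.0, 0.0], [0.0, 0.0, 0.0], [0.0, 0.0, 0.0], [0.0, 0.0, 0.0], [0.0, 0.0, 0.0]], "gripper": [-1, -1, -1, -1, -1]}
```

Request:
{"api": "servo_tool", "payload": {"linear": [[-0.017,0.0,0.064],[-0.033,0.0,0.128],[-0.05,0.0,0.192],[-0.066,0.0,0.256],[-0.083,0.0,0.32]], "twist": [[0.0,0.0,0.0],[0.0,0.0,0.0],[0.0,0.0,0.0],[0.0,0.0,0.0],[0.0,0.0,0.0]], "gripper": [-1,-1,-1,-1,-1]}}

```text
time: 19.2
tcp_pos: [0.4327, -0.1928, 0.0496]
eef_rot: [[0.195, 0.979, 0.051], [0.946, -0.202, 0.254], [0.259, -0.001, -0.966]]
force: [-0.1, 0.4, 0.3]
opening: 0.0854
```

Request:
{"api": "servo_tool", "payload": {"linear": [[0,0,0],[0,0,0],[0,0,0],[0,0,0]], "twist": [[0,0,0],[0,0,0],[0,0,0],[0,0,0]], "gripper": [-0.3,-0.4,-0.45,-0.45], "force": 20}}

```text
time: 19.7
tcp_pos: [0.4335, -0.1937, 0.0521]
eef_rot: [[0.194, 0.98, 0.053], [0.946, -0.201, 0.253], [0.258, 0.001, -0.966]]
force: [-0.7, -0.3, -1.5]
opening: 0.0621
```

```bash
python3 - <<'E'
from swing import *
s=env.state(); im=snap('wrist','w20'); print(s['time'],s['tcp_pos']-load()[0],W2w(s['tcp_pos']),s['force'].round(1),s['opening']); 
E
```

```text
19.7 [ 0.00066473 -0.00026536  0.00117156] [-239.28720647   44.28916389   52.11315157] [-0.7 -0.3 -1.5] 0.06213873029430718
```

View pics/w20.png

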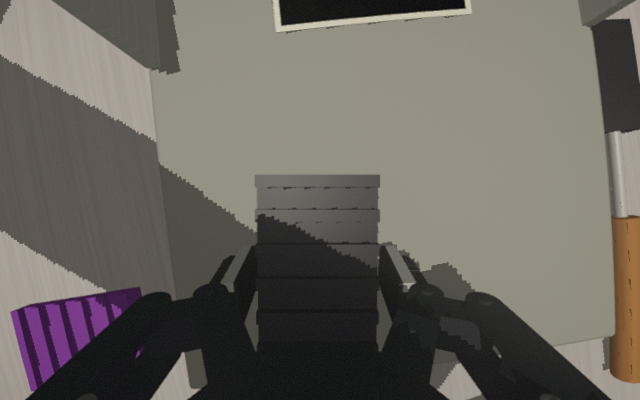

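Request:
{"api": "servo_tool", "payload": {"linear": [[0,0,0],[0,0,0],[0,0,0]], "twist": [[0,0,0],[0,0,0],[0,0,0]], "gripper": [-0.35,-0.2,-0.2], "force": 25}}

```text
time: 20.12
tcp_pos: [0.4334, -0.1937, 0.0521]
eef_rot: [[0.194, 0.98, 0.053], [0.946, -0.201, 0.253], [0.259, 0.001, -0.966]]
force: [-1.9, -0.2, 6.6]
opening: 0.0594
```

```bash
python3 - <<'E'
from swing import *
s=env.state(); print(s['time'],s['tcp_pos']-load()[0],W2w(s['tcp_pos']),s['force'].round(1),s['opening']); 
E
```

```text
20.125 [ 0.00059119 -0.00029997  0.00116541] [-239.32815553   44.35938031   52.10700639] [-1.9 -0.2  6.6] 0.05942133390718823
```

```bash
python3 - <<'E'
from swing import *
line(w2W([-85,0,50.7]),tmo(15,0),12,-0.2)
E
```

```text
{"linear": [[0.042, 0.008, 0.011], [0.085, 0.015, 0.023], [0.127, 0.023, 0.034], [0.17, 0.03, 0.046], [0.212, 0.038, 0.057]], "twist": [[0.003, 0.0, -0.012], [0.006, 0.0, -0.024], [0.01, 0.0, -0.035], [0.013, 0.0, -0.047], [0.016, 0.0, -0.059]], "gripper": [-0.2, -0.2, -0.2, -0.2, -0.2]}
{"linear": [[0.042, 0.009, 0.012], [0.084, 0.019, 0.023], [0.126, 0.028, 0.034], [0.168, 0.038, 0.046], [0.21, 0.048, 0.057]], "twist": [[0.003, 0.0, -0.012], [0.006, 0.0, -0.023], [0.009, 0.0, -0.035], [0.013, 0.0, -0.047], [0.016, 0.0, -0.059]], "gripper": [-0.2, -0.2, -0.2, -0.2, -0.2]}
{"linear": [[0.042, 0.011, 0.011], [0.083, 0.023, 0.022]], "twist": [[0.003, 0.0, -0.012], [0.006, 0.0, -0.023]], "gripper": [-0.2, -0.2]}
```

Request:
{"api": "servo_tool", "payload": {"linear": [[0.042,0.008,0.011],[0.085,0.015,0.023],[0.127,0.023,0.034],[0.17,0.03,0.046],[0.212,0.038,0.057]], "twist": [[0.003,0.0,-0.012],[0.006,0.0,-0.024],[0.01,0.0,-0.035],[0.013,0.0,-0.047],[0.016,0.0,-0.059]], "gripper": [-0.2,-0.2,-0.2,-0.2,-0.2]}}

```text
time: 20.75
tcp_pos: [0.4583, -0.1309, 0.0521]
eef_rot: [[0.148, 0.988, 0.041], [0.955, -0.153, 0.254], [0.258, 0.001, -0.966]]
force: [-1.0, -3.1, 4.9]
opening: 0.059
```

Request:
{"api": "servo_tool", "payload": {"linear": [[0.042,0.009,0.012],[0.084,0.019,0.023],[0.126,0.028,0.034],[0.168,0.038,0.046],[0.21,0.048,0.057]], "twist": [[0.003,0.0,-0.012],[0.006,0.0,-0.023],[0.009,0.0,-0.035],[0.013,0.0,-0.047],[0.016,0.0,-0.059]], "gripper": [-0.2,-0.2,-0.2,-0.2,-0.2]}}

```text
time: 21.38
tcp_pos: [0.4827, -0.0686, 0.0521]
eef_rot: [[0.102, 0.994, 0.029], [0.961, -0.106, 0.256], [0.258, 0.001, -0.966]]
force: [-0.6, -4.2, 7.4]
opening: 0.0595
```

Request:
{"api": "servo_tool", "payload": {"linear": [[0.042,0.011,0.011],[0.083,0.023,0.022],[0.083,0.023,0.022]], "twist": [[0.003,0.0,-0.012],[0.006,0.0,-0.023],[0.006,0.0,-0.023]], "gripper": [-0.2,-0.2,-0.2]}}

```text
time: 21.75
tcp_pos: [0.4926, -0.0424, 0.0521]
eef_rot: [[0.084, 0.996, 0.025], [0.962, -0.087, 0.259], [0.261, 0.002, -0.965]]
force: [2.2, 1.5, 5.1]
opening: 0.0595
```

```bash
python3 - <<'E'
from swing import *
s=env.state(); im=snap('wrist','w21'); print(s['time'],s['tcp_pos']-load()[0],W2w(s['tcp_pos']),s['force'].round(1),s['opening'],(RW.T@s['eef_rot']).round(3).tolist()); 
print(proj('wrist',np.array([w2W(m) for m in [(-117,-50,50),(-117,50,50),(-12,-50,60),(-12,50,60),(-85-2.7+45,-30,66),(-85-2.7+45,30,66)]]),s).round(1))
E
```

```text
21.75 [0.00138147 0.00165397 0.00133103] [-83.40170659  -1.25603012  52.12170418] [2.2 1.5 5.1] 0.05952752351323889 [[0.965, 0.001, 0.261], [0.001, -1.0, -0.002], [0.261, 0.002, -0.965]]
[[406.8 315.5]
 [223.9 315.3]
 [415.3 117. ]
 [215.6 116.7]
 [377.8 177.6]
 [252.8 177.4]]
```

View pics/w21.png

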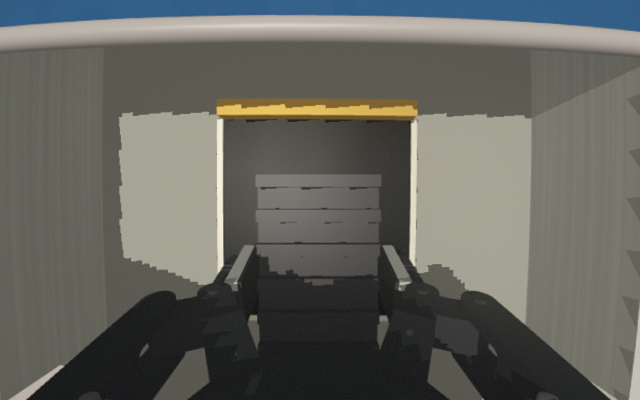

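```bash
python3 - <<'E'
from swing import *
line(w2W([-61,0.8,50.7]),tmo(15,0),3,-0.2)
line(w2W([-56,0.8,50.7]),tmo(15,0),5,-0.2)
E
```

```text
{"linear": [[0.026, -0.001, 0.007], [0.052, -0.002, 0.014], [0.078, -0.003, 0.021]], "twist": [[0.0, 0.0, 0.0], [0.0, 0.0, 0.0], [0.0, 0.0, 0.0]], "gripper": [-0.2, -0.2, -0.2]}
{"linear": [[0.003, 0.0, 0.001], [0.006, 0.0, 0.002], [0.01, 0.0, 0.003], [0.013, 0.0, 0.004], [0.016, 0.0, 0.004]], "twist": [[0.0, 0.0, 0.0], [0.0, 0.0, 0.0], [0.0, 0.0, 0.0], [0.0, 0.0, 0.0], [0.0, 0.0, 0.0]], "gripper": [-0.2, -0.2, -0.2, -0.2, -0.2]}
```

Request:
{"api": "servo_tool", "payload": {"linear": [[0.026,-0.001,0.007],[0.052,-0.002,0.014],[0.078,-0.003,0.021]], "twist": [[0.0,0.0,0.0],[0.0,0.0,0.0],[0.0,0.0,0.0]], "gripper": [-0.2,-0.2,-0.2]}}

```text
time: 22.18
tcp_pos: [0.4936, -0.0196, 0.0521]
eef_rot: [[0.084, 0.996, 0.025], [0.963, -0.088, 0.257], [0.258, 0.002, -0.966]]
force: [-0.2, -3.4, 6.9]
opening: 0.0589
```

Request:
{"api": "servo_tool", "payload": {"linear": [[0.003,0.0,0.001],[0.006,0.0,0.002],[0.01,0.0,0.003],[0.013,0.0,0.004],[0.016,0.0,0.004]], "twist": [[0.0,0.0,0.0],[0.0,0.0,0.0],[0.0,0.0,0.0],[0.0,0.0,0.0],[0.0,0.0,0.0]], "gripper": [-0.2,-0.2,-0.2,-0.2,-0.2]}}

```text
time: 22.8
tcp_pos: [0.4939, -0.0148, 0.0521]
eef_rot: [[0.084, 0.996, 0.025], [0.962, -0.087, 0.257], [0.258, 0.002, -0.966]]
force: [0.8, -3.3, 4.8]
opening: 0.0594
```

```bash
python3 - <<'E'
from swing import *
s=env.state(); im=snap('wrist','w22'); print(s['time'],W2w(s['tcp_pos']),W2w(load()[0]),(RW.T@s['force']).round(1),s['opening'])
cv2.imwrite('pics/w22z.png',cv2.resize(im[80:260,190:450],None,fx=3,fy=3,interpolation=cv2.INTER_CUBIC)[:,:,::-1])
line(w2W([-52,0.8,50.7]),tmo(15,0),5,-0.2)
E
```

```text
22.8 [-55.8165426   -0.14279147  52.06729983] [-55.99039238   0.86673494  50.85390691] [-3.2 -1.1  4.8] 0.05941989882081317
{"linear": [[0.003, 0.0, 0.001], [0.005, 0.0, 0.002], [0.008, 0.0, 0.002], [0.01, 0.0, 0.003], [0.013, 0.0, 0.004]], "twist": [[0.0, 0.0, 0.0], [0.0, 0.0, 0.0], [0.0, 0.0, 0.0], [0.0, 0.0, 0.0], [0.0, 0.0, 0.0]], "gripper": [-0.2, -0.2, -0.2, -0.2, -0.2]}
```

View pics/w22z.png

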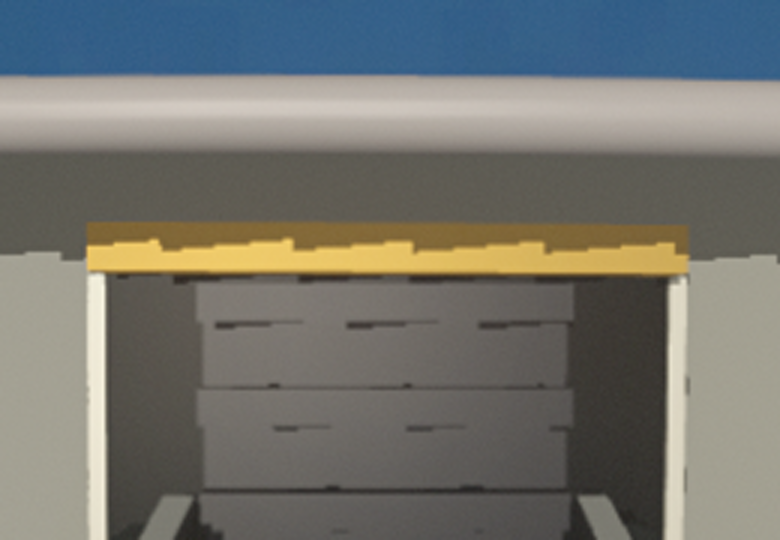

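Request:
{"api": "servo_tool", "payload": {"linear": [[0.003,0.0,0.001],[0.005,0.0,0.002],[0.008,0.0,0.002],[0.01,0.0,0.003],[0.013,0.0,0.004]], "twist": [[0.0,0.0,0.0],[0.0,0.0,0.0],[0.0,0.0,0.0],[0.0,0.0,0.0],[0.0,0.0,0.0]], "gripper": [-0.2,-0.2,-0.2,-0.2,-0.2]}}

```text
time: 23.48
tcp_pos: [0.4942, -0.0125, 0.0521]
eef_rot: [[0.083, 0.996, 0.024], [0.964, -0.087, 0.253], [0.254, 0.002, -0.967]]
force: [-3.6, -12.8, 8.9]
opening: 0.0591
```

```bash
python3 - <<'E'
from swing import *
s=env.state(); im=snap('wrist','w23'); print(s['time'],W2w(s['tcp_pos']),W2w(load()[0]),(RW.T@s['force']).round(1),s['opening'])
cv2.imwrite('pics/w23z.png',cv2.resize(im[80:260,190:450],None,fx=3,fy=3,interpolation=cv2.INTER_CUBIC)[:,:,::-1])
E
```

```text
23.475 [-53.46136035  -0.1789157   52.05945483] [-51.91265316   0.86565417  50.70544261] [-13.1   2.4   8.9] 0.0591248741980901
```

View pics/w23z.png

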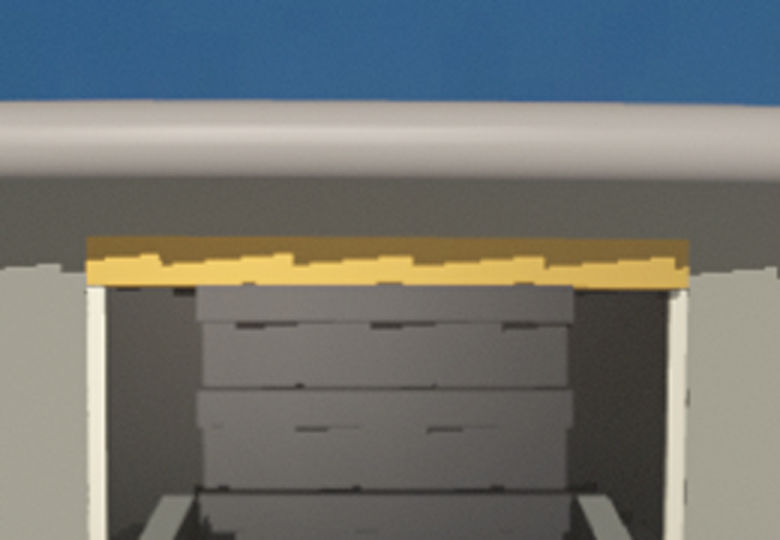

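```bash
python3 - <<'E'
from swing import *
p,R=load(); plan([(w2W([-53,0.3,51]),R)],-.2)
p,R=load(); print(); line(p-R[:,2]*.15,R,5,-1); print(ik(load()[0],R,env.state()['joint_positions']))
E
```

```text
{"linear": [[-0.003, 0.002, -0.002]], "twist": [[0.0, 0.0, 0.0]], "gripper": [-0.2]}

{"linear": [[0.0, 0.0, -0.1], [0.0, 0.0, -0.2], [0.0, 0.0, -0.3], [0.0, 0.0, -0.4], [0.0, 0.0, -0.5]], "twist": [[0.0, 0.0, 0.0], [0.0, 0.0, 0.0], [0.0, 0.0, 0.0], [0.0, 0.0, 0.0], [0.0, 0.0, 0.0]], "gripper": [-1, -1, -1, -1, -1]}
(array([-0.35413793, -0.18426301,  2.02755965,  0.2577231 ,  1.3751527 ,
       -0.32586707]), np.float64(3.3206455000801873e-10))
```

Request:
{"api": "servo_tool", "payload": {"linear": [[-0.003,0.002,-0.002],[-0.003,0.002,-0.002],[-0.003,0.002,-0.002],[-0.003,0.002,-0.002],[-0.003,0.002,-0.002]], "twist": [[0,0,0],[0,0,0],[0,0,0],[0,0,0],[0,0,0]], "gripper": [-0.2,-0.45,-0.5,-0.8,-1]}}

```text
time: 24.15
tcp_pos: [0.4936, -0.0115, 0.0511]
eef_rot: [[0.085, 0.996, 0.022], [0.962, -0.088, 0.258], [0.259, -0.001, -0.966]]
force: [-0.5, -1.0, -0.8]
opening: 0.0854
```

Request:
{"api": "servo_tool", "payload": {"linear": [[0,0,0],[0,0,0]], "twist": [[0,0,0],[0,0,0]], "gripper": [-1,-1]}}

```text
time: 24.4
tcp_pos: [0.4938, -0.0118, 0.0514]
eef_rot: [[0.085, 0.996, 0.023], [0.962, -0.088, 0.258], [0.259, -0.0, -0.966]]
force: [-1.0, -0.8, -0.1]
opening: 0.0854
```

```bash
python3 - <<'E'
from swing import *
s=env.state(); im=snap('wrist','w24'); print(s['time'],W2w(s['tcp_pos']),(RW.T@s['force']).round(1),s['opening'])
cv2.imwrite('pics/w24z.png',cv2.resize(im[80:280,190:450],None,fx=3,fy=3,interpolation=cv2.INTER_CUBIC)[:,:,::-1])
E
```

```text
24.4 [-52.77454855   0.22248142  51.35053152] [-0.8  0.9 -0.1] 0.08536378961131359
```

View pics/w24z.png

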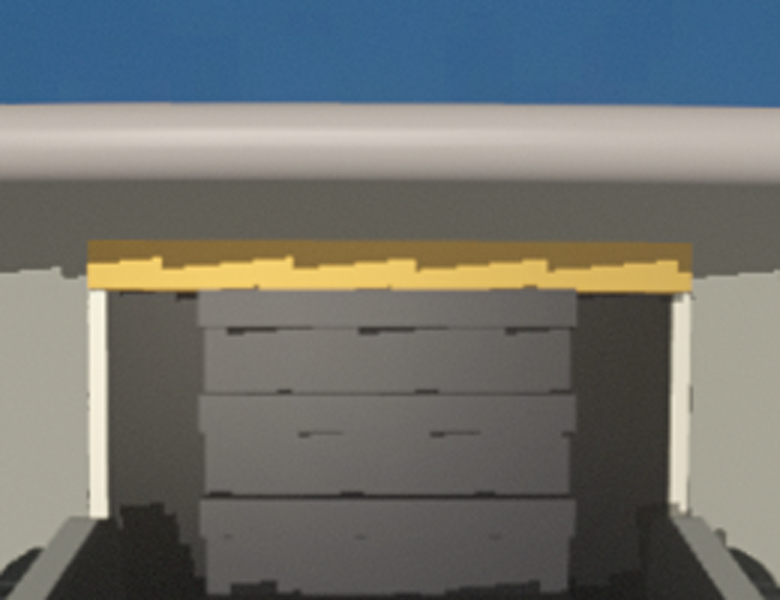

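Request:
{"api": "servo_tool", "payload": {"linear": [[0.0,0.0,-0.1],[0.0,0.0,-0.2],[0.0,0.0,-0.3],[0.0,0.0,-0.4],[0.0,0.0,-0.5]], "twist": [[0.0,0.0,0.0],[0.0,0.0,0.0],[0.0,0.0,0.0],[0.0,0.0,0.0],[0.0,0.0,0.0]], "gripper": [-1,-1,-1,-1,-1]}}

```text
time: 25.08
tcp_pos: [0.4903, -0.0507, 0.1972]
eef_rot: [[0.085, 0.996, 0.023], [0.962, -0.088, 0.258], [0.259, -0.0, -0.966]]
force: [0.2, 0.4, 0.3]
opening: 0.0857
```

Request:
{"api": "servo_tool", "payload": {"linear": [[-0.15,0,-0.1],[-0.3,0,-0.2],[-0.45,0,-0.3],[-0.45,0,-0.3]], "twist": [[0,0,0],[0,0,0],[0,0,0],[0,0,0]], "gripper": [-1,-1,-1,-1]}}

```text
time: 25.58
tcp_pos: [0.4774, -0.2068, 0.2499]
eef_rot: [[0.089, 0.996, 0.026], [0.962, -0.092, 0.256], [0.257, 0.002, -0.966]]
force: [0.3, 0.8, -0.7]
opening: 0.0852
```

```bash
python3 - <<'E'
from swing import *
s=env.state(); im=snap('wrist','w25'); print(s['time'],W2w(s['tcp_pos']),(RW.T@s['force']).round(1),s['joint_velocities'].round(2))
cv2.imwrite('pics/w25z.png',cv2.resize(im,None,fx=1.25,fy=1.25,interpolation=cv2.INTER_CUBIC)[:,:,::-1])
im=snap('side','s25'); cv2.imwrite('pics/s25z.png',cv2.resize(im[180:370,210:390],None,fx=3.1,fy=3.1,interpolation=cv2.INTER_CUBIC)[:,:,::-1])
E
```

```text
25.575 [-248.50550958   -0.54042738  249.90523815] [ 0.8 -0.3 -0.7] [ 0.05 -0.01  0.06  0.02  0.    0.02]
```

View pics/w25z.png

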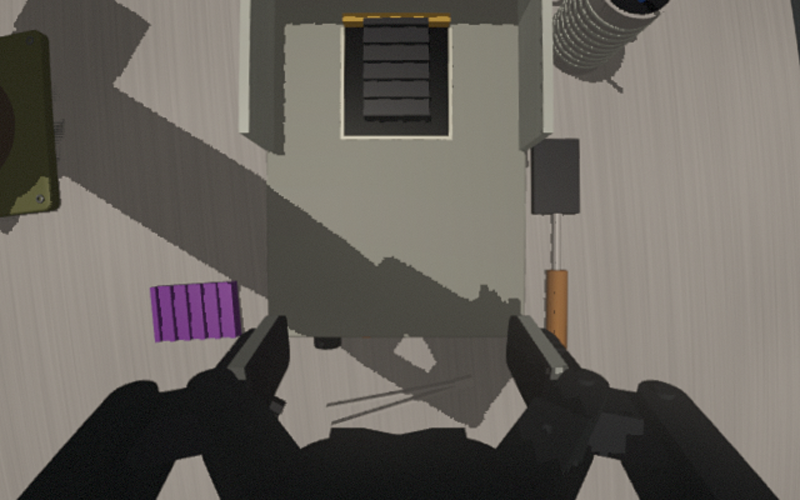

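View pics/s25z.png

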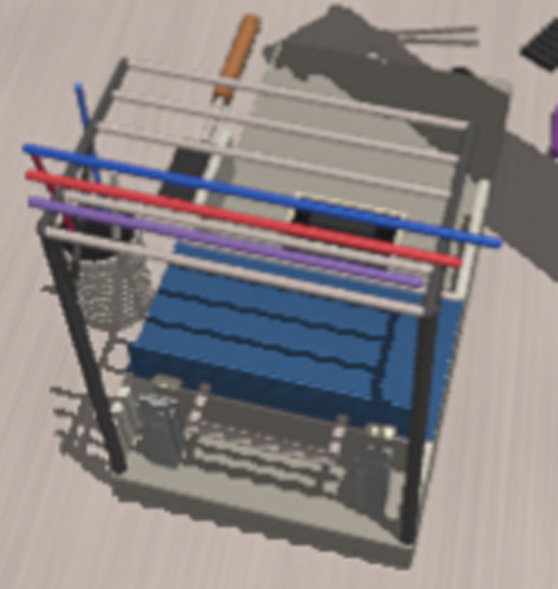

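```bash
python3 -c "
from plant import env
print(env.close_job())"
```

```text
the job is handed in; nothing more can be done
None
```

The front panel is folded onto the rear panel and pressed down flat under the catches. The mould is on the black plate, against the brass fence. I handed the job in at about 25.7 s of the 70 s.

- **Cover:**
  - The panel was not fully closed at the start; it stood open about 7°.
  - I lifted it by the bar to about 100°, then pushed it over with closed fingertips at 1–3 N.
  - At the catches the force rose to about 15 N, then dropped to almost nothing as the panel went through. I then pressed to a stop at 25 N vertical, about 29 N in total, below the 45 N bending limit.
  - The last side view shows the panel flat and the rear panel lying down. I could not see the catch beads directly, so "snapped" rests on the force drop and the stop.
- **Mould:**
  - I slid it along the deck in a light grip, with a slight downward force all the way, until it met the fence at about 10 N.
  - After release, the wrist view shows no visible gap at the fence. The mould is square and central to within about 1 mm between the white lines.
- **Other items:** the can, paddle, tweezers, and the purple and small black moulds were not touched. The arm ended clear of everything.
- **Disagreement between measurements:** the mould's height measured from two views came out at 66–79 mm depending on the corner, because one corner was in shadow. I used the stated 66 mm for its top, and the grip and slide went as expected.

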